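# Tip out two caster balls at the upholstery bench

## Task

Pick up the small steel feed cup with the three steel caster balls in it, carry it over the square wooden tray, and tip it gradually, spout end down, until exactly two balls have dropped into the tray; the third ball must stay in the cup. Then level the cup and stand it back upright on the bench, clear of the tray, and let go.

Things in the scene. Friction and masses are not known exactly. Their poses are not given: they have to be found in the camera images.
- cup_center (a point): Mid-point (20 mm above the underside) of the loose feed cup: a straight, narrow, open-topped dark steel trough, 144 mm long (x), 42 mm wide (y: grip it from above across its long walls), 40 mm tall (z), walls 3 mm, floor 10 mm, 250 g. Its -x end is open (the spout, roughly towards the robot), its +x end closed. Three cross slots in its floor, wider towards the closed end, seat one ball each.
- tray_floor (a point): Centre of the lined floor of the square wooden tray, fixed to the bench: 160 x 160 mm outside, walls 6 mm thick and 40 mm tall above the bench; this point is 8 mm above the bench. Its x and y run along the sides. It stands left or right of the cup; a round steel bowl, not to be used, stands on the other side.
- ball1_center (a point): Centre of the first polished steel ball, 30 mm in diameter, about 110 g (1.08 N, 10 percent either way); it starts in the slot nearest the spout. As the spout end is slowly lowered the balls leave one at a time, this one first, all between 12 and 58 degrees of tilt and at least 10 degrees apart; a ball that starts to roll is out within half a second.
- ball2_center (a point): Centre of the second ball, the same as the first; it starts in the middle slot.
- ball3_center (a point): Centre of the third ball, the same as the first; it starts in the slot at the closed end.
There are look-alikes about, which are no part of the job. Leave any blue look-alike of the part that bears cup_center alone. What is shaped like the part that bears tray_floor but green is not meant.

How it is judged (in metres and radians):
On the way, in this order (a step that is already met when the one before it is completed fails the run):
1. the cup is lifted off the bench with all three balls in it (height (world z) of cup_center above 0.07 m and x of ball1_center in the frame of cup_center between -0.067 and 0.067 m and y of ball1_center in the frame of cup_center between -0.012 and 0.012 m and z of ball1_center in the frame of cup_center between -0.012 and 0.02 m and x of ball2_center in the frame of cup_center between -0.067 and 0.067 m and y of ball2_center in the frame of cup_center between -0.012 and 0.012 m and z of ball2_center in the frame of cup_center between -0.012 and 0.02 m and x of ball3_center in the frame of cup_center between -0.067 and 0.067 m and y of ball3_center in the frame of cup_center between -0.012 and 0.012 m and z of ball3_center in the frame of cup_center between -0.012 and 0.02 m), for 0.2 s.
2. two balls lie in the tray and the third is in the cup, held off the bench (height (world z) of cup_center above 0.05 m and (((x of ball1_center in the frame of cup_center between -0.067 and 0.067 m and y of ball1_center in the frame of cup_center between -0.012 and 0.012 m and z of ball1_center in the frame of cup_center between -0.012 and 0.02 m) and (horizontal distance between ball2_center and tray_floor below 0.092 m and z of ball2_center in the frame of tray_floor between 0 and 0.032 m) and (horizontal distance between ball3_center and tray_floor below 0.092 m and z of ball3_center in the frame of tray_floor between 0 and 0.032 m)) or ((x of ball2_center in the frame of cup_center between -0.067 and 0.067 m and y of ball2_center in the frame of cup_center between -0.012 and 0.012 m and z of ball2_center in the frame of cup_center between -0.012 and 0.02 m) and (horizontal distance between ball1_center and tray_floor below 0.092 m and z of ball1_center in the frame of tray_floor between 0 and 0.032 m) and (horizontal distance between ball3_center and tray_floor below 0.092 m and z of ball3_center in the frame of tray_floor between 0 and 0.032 m)) or ((x of ball3_center in the frame of cup_center between -0.067 and 0.067 m and y of ball3_center in the frame of cup_center between -0.012 and 0.012 m and z of ball3_center in the frame of cup_center between -0.012 and 0.02 m) and (horizontal distance between ball1_center and tray_floor below 0.092 m and z of ball1_center in the frame of tray_floor between 0 and 0.032 m) and (horizontal distance between ball2_center and tray_floor below 0.092 m and z of ball2_center in the frame of tray_floor between 0 and 0.032 m)))), for 0.2 s.
At the end, for the whole second after the job is handed in: Two balls lie in the square tray, the third lies in the cup, and the cup stands still and upright (within 10 degrees) on the bench, its underside within 6 mm of the bench top ((((x of ball1_center in the frame of cup_center between -0.067 and 0.067 m and y of ball1_center in the frame of cup_center between -0.012 and 0.012 m and z of ball1_center in the frame of cup_center between -0.012 and 0.02 m) and (horizontal distance between ball2_center and tray_floor below 0.092 m and z of ball2_center in the frame of tray_floor between 0 and 0.032 m) and (horizontal distance between ball3_center and tray_floor below 0.092 m and z of ball3_center in the frame of tray_floor between 0 and 0.032 m)) or ((x of ball2_center in the frame of cup_center between -0.067 and 0.067 m and y of ball2_center in the frame of cup_center between -0.012 and 0.012 m and z of ball2_center in the frame of cup_center between -0.012 and 0.02 m) and (horizontal distance between ball1_center and tray_floor below 0.092 m and z of ball1_center in the frame of tray_floor between 0 and 0.032 m) and (horizontal distance between ball3_center and tray_floor below 0.092 m and z of ball3_center in the frame of tray_floor between 0 and 0.032 m)) or ((x of ball3_center in the frame of cup_center between -0.067 and 0.067 m and y of ball3_center in the frame of cup_center between -0.012 and 0.012 m and z of ball3_center in the frame of cup_center between -0.012 and 0.02 m) and (horizontal distance between ball1_center and tray_floor below 0.092 m and z of ball1_center in the frame of tray_floor between 0 and 0.032 m) and (horizontal distance between ball2_center and tray_floor below 0.092 m and z of ball2_center in the frame of tray_floor between 0 and 0.032 m))) and angle between cup_center's own z axis and vertical below 0.17 rad and height (world z) of cup_center between 0.014 and 0.026 m and linear speed of cup below 0.02 m/s); the robot touches nothing.
It also fails if it takes over 72 s, if anything falls off the work surface, if the arm or the gripper's body presses on something with over 40 N, if the wrist force passes 120 N, or if a joint passes its speed limit or range.

## Robot

A 6-joint arm with a two-finger parallel gripper is mounted at the origin on the work surface. World frame = base frame: x ahead of the robot, y to its left, z up, the work surface at z = 0. Lengths are in mm, angles in rad, forces in N, time in s.
With the tool pointing down it reaches from about 375 to 925 mm from the base axis. Payload 5.7 kg.
Tool frame: the origin (TCP) lies at the very end of the fingers, on their centre line; the grasp point (between the pads) lies 19 mm behind it; x points along the fingers, y is the direction in which the jaws open and shut, and the axes are right-handed (so a half turn about x gives the same grasp; the last joint's range is limited). The gripper opens to 85 mm and grips with 20 to 120 N. Pads are 22 mm wide; open, the fingers measure 114 mm over their backs; the gripper's body (76 mm by 85 mm) begins 54 mm behind the grasp point. The pads swing forward as they close: fully open they stand 13 mm farther back than shut.
Start: joints at [1.067, 0.359, 1.51, -0, 1.272, -0.115], TCP at [227.436, 555.187, 206.467] pointing down, gripper open.
Joint ranges: [-2.97, 2.97], [-1.01, 2.36], [0.21, 2.38], [-0.96, 4.11], [0.2, 2.71], [-2.98, 2.98]. Speed limits (rad/s): [2.39, 2.39, 3.14, 3.14, 3.14, 3.14].

## Interface

Orientations are given as a unit quaternion [w, x, y, z].
In Python, from cell import r gives the robot as it stands.
- The arm moves only by the tool play_rows, never from a script. Its argument "deltas" is a list of rows, each an object of numbers: "fingers": the closure in counts, from 0 (fully open) to 255 (shut); "x", "y", "z": the shift along the tool's x, y, z in m; "ax", "ay", "az": the turn, a rotation vector about the tool's x, y, z in rad. In form: [{"fingers": .., "x": .., "y": .., "z": .., "ax": .., "ay": .., "az": ..}, ...]. A call has exactly 5 rows; each row shifts and turns the pose as measured when the row begins, along the tool's axes as they then stand; what a row does not reach is not made up. A row lasts 1/8 s, in which the tool goes at most 62.5 mm and 10.7 degrees, less where a joint would pass 70% of its speed; a pose out of reach is approached as far as the arm can. A call with a gripper value outside its range is refused whole. The fingers move at their own pace and stop on an object; the grip force is fixed at half the most. Time passes only in rows, so rows that do not move let the fingers close, or fill a call up. It gives the time, the measured TCP pose, the force and the opening at its end, in the units of the state.
- r.get_state(): the state, without advancing time (a new reading comes with each control period).
- r.capture(name): name is "scene" or "top"; returns a dict with "frame" (384x512x3 uint8, red, green, blue), "fx", "fy", "cx", "cy" (pixels), "dist_coeffs" ([k1, k2, p1, p2, k3] as OpenCV has them; the pictures are not rectified), "camera_from_world" (4x4, takes a point from world to camera coordinates). Camera axes: x right, y down, z forward; pixel columns grow to the right and rows downward; lengths in mm; the calibration is good to about 2 mm. A picture is of the moment at which its call begins. There is no depth.
- r.finish_job(): hands the job in, once; it reports no verdict.
The state is a dict: "time": time; "joint_pos": joint angles; "qvel": joint speeds; "joint_efforts": joint torques, N m; "tool_pos": TCP position; "tcp_rot": TCP orientation; "wrist_force": force on the tool from outside, world axes, zero at the start; "moment": the same for the moment, N m; "gripper_width": finger opening in mm.
Only numpy, scipy, OpenCV 4.12 (cv2) and the standard library are available. Lean on these libraries where they do the work, as an engineer would, in place of code of your own. Each camera call takes 0.05 s, during which the arm holds its last target. There are 200 camera calls.

## Working session

There is one attempt and no reset: what is moved stays moved. The work goes in short steps, Python scripts to look and compute and a tool call to move; the robot and the scene stay as the last step left them, time stands still between calls to the robot, and variables do not carry over. Pictures are saved under pics/ and viewed, about 8 in all and at most 12, crops included, and the job is handed in when it is done.

Besides the shell and the picture viewer there is one more tool, called after "Emit:" as a command line: name --argument value ..., lists and objects as JSON in quotes. play_rows: Moves the arm, as the interface text tells. Its arguments: {"type":"object","properties":{"deltas":{"type":"array","items":{"type":"object","properties":{"fingers":{"type":"number"},"x":{"type":"number"},"y":{"type":"number"},"z":{"type":"number"},"ax":{"type":"number"},"ay":{"type":"number"},"az":{"type":"number"}}}}},"required":["deltas"]}

```bash
mkdir -p pics
cat > h.py <<'E'
import numpy as np, cv2
from cell import r
from scipy.spatial.transform import Rotation as R
def cap(n):
    c=r.capture(n); c['K']=np.array([[c['fx'],0,c['cx']],[0,c['fy'],c['cy']],[0,0,1.]]); c['d']=np.array(c['dist_coeffs'],float); c['T']=np.array(c['camera_from_world']); return c
def ray(c,uv,z):
    p=cv2.undistortPoints(np.array(uv,float).reshape(-1,1,2),c['K'],c['d']).reshape(-1,2)
    Rm,t=c['T'][:3,:3],c['T'][:3,3]; o=-Rm.T@t
    d=np.c_[p,np.ones(len(p))]@Rm
    return o+d*((z-o[2])/d[:,2])[:,None]
def proj(c,P):
    return cv2.projectPoints(np.array(P,float).reshape(-1,1,3),cv2.Rodrigues(c['T'][:3,:3])[0],c['T'][:3,3],c['K'],c['d'])[0].reshape(-1,2)
def save(f,n,s=1.5):
    cv2.imwrite('pics/'+n,cv2.resize(f[:,:,::-1],None,fx=s,fy=s,interpolation=cv2.INTER_CUBIC))
E
python3 - <<'E'
from h import *
a=cap('top');b=cap('scene')
save(a['frame'],'top0.png');save(b['frame'],'scene0.png')
s=r.get_state();print(s)
for c in(a,b):print(-c['T'][:3,:3].T@c['T'][:3,3],c['fx'])
E
```

```text
{'time': 0.1, 'joint_pos': array([ 1.06690732e+00,  3.59476315e-01,  1.51134663e+00, -9.79654105e-06,
        1.27251123e+00, -1.15102948e-01]), 'qvel': array([ 0.00031818, -0.0008964 , -0.00340833,  0.00230042, -0.00282391,
        0.00017849]), 'joint_efforts': array([ 5.60489898e-04, -5.28655314e+01, -2.79348063e+01, -3.25509552e-05,
        5.03190182e-03,  1.34656412e-05]), 'tool_pos': array([227.12403147, 554.62318787, 205.70335121]), 'tcp_rot': array([ 0.69360405,  0.13600402,  0.69397281, -0.13717897]), 'wrist_force': array([-0.50678612,  0.15609901, -0.34877409]), 'moment': array([-0.02382829,  0.01351308,  0.03576755]), 'gripper_width': 85.32613605464054}
[ 322.16660126  -72.31245308 1035.68831684] 407.5560081674411
[743.50865606 200.10287062 693.78773713] 355.7891257697985
```

View pics/top0.png

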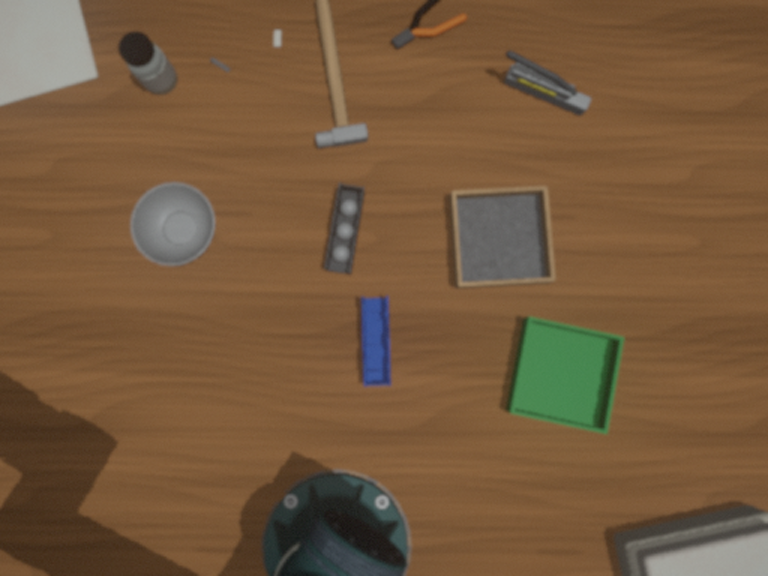

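View pics/scene0.png

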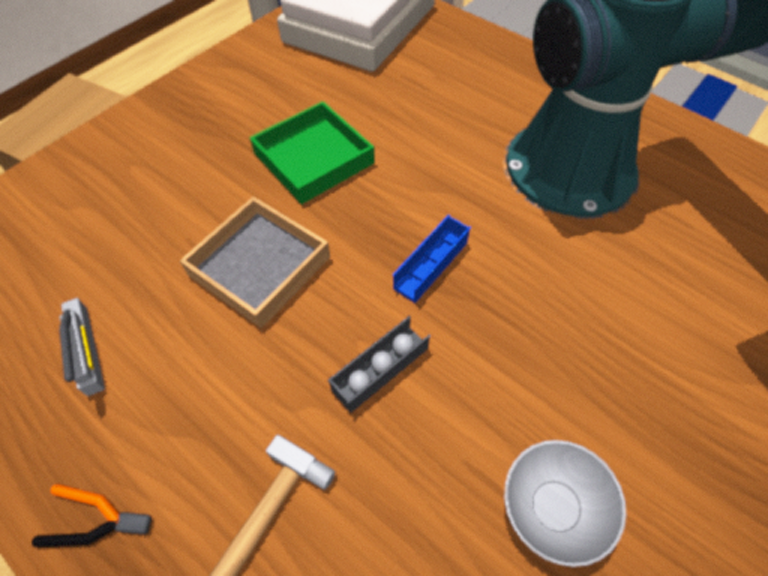

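The cup I want is the dark steel trough with balls at top (344,229) and scene (380,363); the blue look-alike is at top (375,340). The wooden tray is at top (502,236), the green one is at (568,374), and the bowl is at (173,223). Next I measure the cup and tray.

```bash
cat > m.py <<'E'
from h import *
def cupmask(c,box):
    f=c['frame'].astype(int); m=(f.max(2)-f.min(2)<28)
    o=np.zeros(m.shape,np.uint8); x0,y0,x1,y1=box; o[y0:y1,x0:x1]=m[y0:y1,x0:x1]
    o=cv2.morphologyEx(o,cv2.MORPH_CLOSE,np.ones((5,5)))
    cs,_=cv2.findContours(o,0,cv2.CHAIN_APPROX_NONE); return max(cs,key=cv2.contourArea)
E
python3 - <<'E'
from m import *
a=cap('top');b=cap('scene')
ct=cupmask(a,(205,115,255,190))
P=ray(a,ct.reshape(-1,2),40)[:,:2].astype(np.float32)
print('cup top@40',cv2.minAreaRect(P)); box=cv2.boxPoints(cv2.minAreaRect(P)); print(box)
# balls: bright blobs
for c,bx,nm in((a,(215,120,245,185),'t'),(b,(220,210,288,275),'s')):
    x0,y0,x1,y1=bx; g=cv2.resize(c['frame'][y0:y1,x0:x1],None,fx=8,fy=8,interpolation=cv2.INTER_CUBIC)
    f=g.astype(int); m=((f.max(2)-f.min(2)<40)&(f.mean(2)>(105 if nm=='t' else 125))).astype(np.uint8)
    n,l,st,ce=cv2.connectedComponentsWithStats(m)
    for i in range(1,n):
        if st[i,4]>1200:
            uv=(ce[i]+.5)/8-.5+[x0,y0]; print(nm,uv,st[i,2:5],ray(c,uv,23)[0])
f=a['frame'].astype(int); 
m=cupmask(a,(295,120,375,195)); print('tray lining @8..',cv2.minAreaRect(ray(a,m.reshape(-1,2),8)[:,:2].astype(np.float32)))
print('tray rim manual',ray(a,np.array([[452,190],[547,187],[554,281],[458,287]])/1.5,40).round(0))
print('scene rim',ray(b,np.array([[254,201],[329,245],[263,316],[184,261]])/1.5,40).round(0))
print('bowl',ray(a,np.array([[173,223]])/1.5,50), 'ham',ray(a,np.array([[341,135]])/1.5,10))
g=a['frame'].copy()
for q in proj(a,np.c_[box,[40]*4]): cv2.circle(g,tuple(int(v) for v in q.round()),0,(255,0,0),-1)
save(np.hstack([g[110:200,195:285],b['frame'][200:290,210:300]]),'crop1.png',4.2)
E
```

```text
cup top@40 ((519.000244140625, -8.472484588623047), (44.94932174682617, 145.4859619140625), 81.47782897949219)
[[443.7299    -19.919058 ]
 [587.6095    -41.478928 ]
 [594.2706      2.9740887]
 [450.391      24.533958 ]]
t [232.36146037 137.71164   ] [  75   79 4593] [559.06060995 -15.3087799   23.        ]
t [229.62851905 153.26141351] [  76   78 4671] [519.03174673  -9.04547376  23.        ]
t [227.02962982 168.38956864] [  78   80 4822] [480.41507024  -3.14765383  23.        ]
s [268.46092827 228.26790357] [ 110  101 8462] [476.69661156  -2.44053387  23.        ]
s [254.31036081 240.04073731] [ 108  105 8765] [516.16972918  -7.7594928   23.        ]
s [238.92922603 252.98929452] [ 113  109 9125] [557.67239984 -13.08274851  23.        ]
s [231.07148537 261.71119593] [  57   54 1572] [581.513518   -12.72767166  23.        ]
tray lining @8.. ((513.70263671875, -276.46563720703125), (147.13287353515625, 146.86473083496094), 3.979501247406006)
tray rim manual [[ 585. -188.   40.]
 [ 592. -347.   40.]
 [ 434. -356.   40.]
 [ 423. -198.   40.]]
scene rim [[ 441. -344.   40.]
 [ 427. -189.   40.]
 [ 578. -174.   40.]
 [ 590. -337.   40.]]
bowl [[522.51066005 270.36806462  50.        ]] ham [[6.88387796e+02 4.83247092e-01 1.00000000e+01]]
```

View pics/crop1.png

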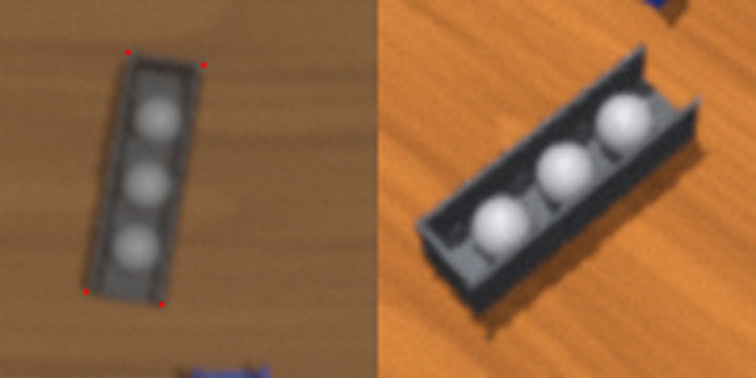

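Both views agree. The cup centre is about (518,-8) with yaw -8.5°, its rim measures 45x145 mm (42x144 expected), and its open end faces the robot. The tray is about (510,-268), and its 160 mm sides check. The crop's rectangle fits the dark cup with balls, so I plan the approach from it.

```bash
cat > plan.py <<'E'
import sys
from h import *
# plan.py x y z yawdeg tiltdeg nrows : goal of TCP ; tilt>0 = spout down ; straight rows in tool axes
x,y,z,yaw,tilt,n=map(float,sys.argv[1:7]); n=int(n)
s=r.get_state(); q=s['tcp_rot']; R0=R.from_quat(q[[1,2,3,0]]); p0=s['tool_pos']
def goal(sg):
    B=R.from_euler('z',yaw,degrees=True)*R.from_euler('y',-tilt,degrees=True)
    X=np.array([0,0,-1.]);Y=np.array([0,sg*1.,0]); return B*R.from_matrix(np.c_[X,Y,np.cross(X,Y)])
G=min((goal(1),goal(-1)),key=lambda g:(R0.inv()*g).magnitude())
rv=(R0.inv()*G).as_rotvec()
print('t',s['time'],'p',p0.round(1),'F',s['wrist_force'].round(2),'M',s['moment'].round(3),'w',round(s['gripper_width'],1),'q',s['joint_pos'].round(2),'total deg',np.degrees(rv).round(1))
print('tool y world',R0.as_matrix()[:,1].round(3),'tilt',np.degrees(np.arcsin(R0.as_matrix()[:2,0]@[np.cos(np.radians(yaw)),np.sin(np.radians(yaw))])).round(2))
p=np.array([x,y,z])
for i in range(n):
    Ri=R0*R.from_rotvec(rv*i/n); d=Ri.inv().apply((p-p0)/n)/1000
    print({k:round(float(v),4) for k,v in zip(['x','y','z','ax','ay','az'],[*d,*(rv/n)])})
E
python3 plan.py 518.5 -8.5 150 -8.5 0 15
```

```text
t 0.2 p [227.2 554.8 205.9] F [ 0.94 -0.05 -0.32] M [ 0.017 -0.012  0.025] w 85.2 q [ 1.07  0.36  1.51 -0.    1.27 -0.12] total deg [-13.8  -0.    0.1]
tool y world [ 0.379  0.925 -0.001] tilt -0.02
{'x': 0.0038, 'y': -0.0274, 'z': 0.0322, 'ax': -0.016, 'ay': -0.0, 'az': 0.0001}
{'x': 0.0038, 'y': -0.0279, 'z': 0.0318, 'ax': -0.016, 'ay': -0.0, 'az': 0.0001}
{'x': 0.0038, 'y': -0.0284, 'z': 0.0313, 'ax': -0.016, 'ay': -0.0, 'az': 0.0001}
{'x': 0.0038, 'y': -0.0289, 'z': 0.0309, 'ax': -0.016, 'ay': -0.0, 'az': 0.0001}
{'x': 0.0038, 'y': -0.0294, 'z': 0.0304, 'ax': -0.016, 'ay': -0.0, 'az': 0.0001}
{'x': 0.0037, 'y': -0.0299, 'z': 0.0299, 'ax': -0.016, 'ay': -0.0, 'az': 0.0001}
{'x': 0.0037, 'y': -0.0304, 'z': 0.0294, 'ax': -0.016, 'ay': -0.0, 'az': 0.0001}
{'x': 0.0037, 'y': -0.0308, 'z': 0.0289, 'ax': -0.016, 'ay': -0.0, 'az': 0.0001}
{'x': 0.0037, 'y': -0.0313, 'z': 0.0284, 'ax': -0.016, 'ay': -0.0, 'az': 0.0001}
{'x': 0.0037, 'y': -0.0317, 'z': 0.0279, 'ax': -0.016, 'ay': -0.0, 'az': 0.0001}
{'x': 0.0037, 'y': -0.0322, 'z': 0.0274, 'ax': -0.016, 'ay': -0.0, 'az': 0.0001}
{'x': 0.0037, 'y': -0.0326, 'z': 0.0269, 'ax': -0.016, 'ay': -0.0, 'az': 0.0001}
{'x': 0.0037, 'y': -0.033, 'z': 0.0264, 'ax': -0.016, 'ay': -0.0, 'az': 0.0001}
{'x': 0.0037, 'y': -0.0335, 'z': 0.0258, 'ax': -0.016, 'ay': -0.0, 'az': 0.0001}
{'x': 0.0037, 'y': -0.0339, 'z': 0.0253, 'ax': -0.016, 'ay': -0.0, 'az': 0.0001}
```

Emit:
play_rows --deltas '[{"fingers":0,"x":0.003,"y":-0.0275,"z":0.032,"ax":-0.016,"ay":0,"az":0},{"fingers":0,"x":0.003,"y":-0.028,"z":0.032,"ax":-0.016,"ay":0,"az":0},{"fingers":0,"x":0.003,"y":-0.0285,"z":0.031,"ax":-0.016,"ay":0,"az":0},{"fingers":0,"x":0.003,"y":-0.029,"z":0.031,"ax":-0.016,"ay":0,"az":0},{"fingers":0,"x":0.003,"y":-0.0295,"z":0.03,"ax":-0.016,"ay":0,"az":0}]'

```text
time: 0.82
tool_pos: [325.5, 364.5, 189.9]
tcp_rot: [0.699, 0.106, 0.699, -0.106]
wrist_force: [-0.2, 0.3, -0.4]
gripper_width: 85.4
```

Emit:
play_rows --deltas '[{"fingers":0,"x":0.003,"y":-0.03,"z":0.03,"ax":-0.016,"ay":0,"az":0},{"fingers":0,"x":0.003,"y":-0.0305,"z":0.029,"ax":-0.016,"ay":0,"az":0},{"fingers":0,"x":0.003,"y":-0.031,"z":0.029,"ax":-0.016,"ay":0,"az":0},{"fingers":0,"x":0.003,"y":-0.0315,"z":0.028,"ax":-0.016,"ay":0,"az":0},{"fingers":0,"x":0.003,"y":-0.032,"z":0.028,"ax":-0.016,"ay":0,"az":0}]'

```text
time: 1.45
tool_pos: [425.8, 170.5, 174.6]
tcp_rot: [0.703, 0.077, 0.703, -0.076]
wrist_force: [-0.4, -0.7, 0.5]
gripper_width: 85.4
```

```bash
python3 plan.py 518.5 -8.5 130 -8.5 0 5
```

```text
t 1.45 p [425.8 170.5 174.6] F [-0.4  -0.74  0.53] M [0.033 0.011 0.033] w 85.4 q [ 0.23  0.19  1.85  0.    1.11 -1.12] total deg [-4.   0.1 -0. ]
tool y world [0.216 0.976 0.001] tilt 0.06
{'x': 0.0089, 'y': -0.031, 'z': 0.0258, 'ax': -0.0138, 'ay': 0.0002, 'az': -0.0002}
{'x': 0.0089, 'y': -0.0313, 'z': 0.0254, 'ax': -0.0138, 'ay': 0.0002, 'az': -0.0002}
{'x': 0.0089, 'y': -0.0317, 'z': 0.025, 'ax': -0.0138, 'ay': 0.0002, 'az': -0.0002}
{'x': 0.0089, 'y': -0.032, 'z': 0.0245, 'ax': -0.0138, 'ay': 0.0002, 'az': -0.0002}
{'x': 0.0089, 'y': -0.0323, 'z': 0.0241, 'ax': -0.0138, 'ay': 0.0002, 'az': -0.0002}
```

Emit:
play_rows --deltas '[{"fingers":0,"x":0.009,"y":-0.031,"z":0.026,"ax":-0.014,"ay":0,"az":0},{"fingers":0,"x":0.009,"y":-0.0315,"z":0.0255,"ax":-0.014,"ay":0,"az":0},{"fingers":0,"x":0.009,"y":-0.0315,"z":0.025,"ax":-0.014,"ay":0,"az":0},{"fingers":0,"x":0.009,"y":-0.032,"z":0.0245,"ax":-0.014,"ay":0,"az":0},{"fingers":0,"x":0.009,"y":-0.032,"z":0.024,"ax":-0.014,"ay":0,"az":0}]'

```text
time: 2.08
tool_pos: [522.2, -14.8, 128.9]
tcp_rot: [0.706, 0.052, 0.704, -0.051]
wrist_force: [-0.1, -1.1, 0.4]
gripper_width: 85.2
```

```bash
python3 plan.py 518 -8.5 8 -8.5 0 5; python3 -c "
from h import *
b=cap('scene');save(b['frame'][120:320,150:400],'s2.png',3)"
```

```text
t 2.075 p [522.2 -14.8 128.9] F [-0.11 -1.09  0.44] M [ 0.032  0.031 -0.017] w 85.2 q [-0.16  0.33  1.77  0.    1.03 -1.59] total deg [ 0.1  0.2 -0.1]
tool y world [0.146 0.989 0.002] tilt 0.19
{'x': 0.0242, 'y': 0.0011, 'z': -0.0011, 'ax': 0.0005, 'ay': 0.0006, 'az': -0.0003}
{'x': 0.0242, 'y': 0.0011, 'z': -0.0011, 'ax': 0.0005, 'ay': 0.0006, 'az': -0.0003}
{'x': 0.0242, 'y': 0.0011, 'z': -0.0011, 'ax': 0.0005, 'ay': 0.0006, 'az': -0.0003}
{'x': 0.0242, 'y': 0.0011, 'z': -0.001, 'ax': 0.0005, 'ay': 0.0006, 'az': -0.0003}
{'x': 0.0242, 'y': 0.0011, 'z': -0.001, 'ax': 0.0005, 'ay': 0.0006, 'az': -0.0003}
```

View pics/s2.png

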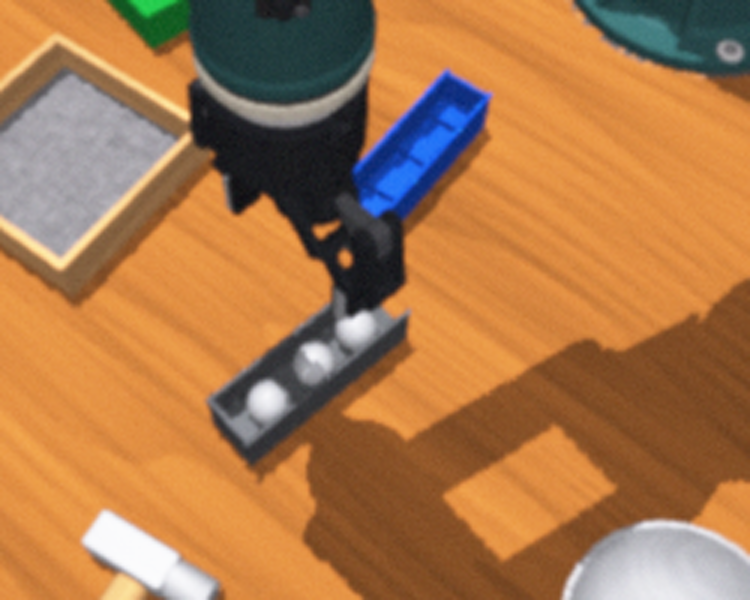

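The gripper hangs over the cup (crop 310,360) with its jaws across the long walls. Descending.

Emit:
play_rows --deltas '[{"fingers":0,"x":0.024,"y":0.0015,"z":-0.001,"ax":0,"ay":0,"az":0},{"fingers":0,"x":0.024,"y":0.0015,"z":-0.001,"ax":0,"ay":0.001,"az":0},{"fingers":0,"x":0.024,"y":0.001,"z":-0.001,"ax":0,"ay":0.001,"az":-0.001},{"fingers":0,"x":0.024,"y":0.001,"z":-0.001,"ax":0,"ay":0.001,"az":0},{"fingers":0,"x":0.022,"y":0.001,"z":0,"ax":0,"ay":0,"az":0}]'

```text
time: 2.75
tool_pos: [525.7, -14.8, 8.1]
tcp_rot: [0.708, 0.052, 0.702, -0.054]
wrist_force: [-0.3, -0.6, 0.3]
gripper_width: 85.1
```

```bash
python3 plan.py 518 -8.5 8 -8.5 0 1
```

```text
t 2.75 p [525.7 -14.8   8.1] F [-0.31 -0.65  0.28] M [ 0.017 -0.009 -0.022] w 85.1 q [-0.16  0.52  1.87 -0.    0.75 -1.58] total deg [-0.1  0.4  0.1]
tool y world [ 0.15   0.989 -0.002] tilt 0.44
{'x': 0.0, 'y': 0.0051, 'z': -0.0086, 'ax': -0.0022, 'ay': 0.0076, 'az': 0.0023}
```

Emit:
play_rows --deltas '[{"fingers":0,"x":0,"y":0.005,"z":-0.008,"ax":0,"ay":0.008,"az":0.002},{"fingers":60,"x":0,"y":0,"z":0,"ax":0,"ay":0,"az":0},{"fingers":120,"x":0,"y":0,"z":0,"ax":0,"ay":0,"az":0},{"fingers":200,"x":0,"y":0,"z":0,"ax":0,"ay":0,"az":0},{"fingers":255,"x":0,"y":0,"z":0,"ax":0,"ay":0,"az":0}]'

```text
time: 3.38
tool_pos: [517.4, -7.6, 9.2]
tcp_rot: [0.704, 0.053, 0.706, -0.053]
wrist_force: [-0.7, -0.0, -7.0]
gripper_width: 39.3
```

Emit:
play_rows --deltas '[{"fingers":255},{"fingers":255},{"fingers":255},{"fingers":255},{"fingers":255}]'

```text
$.deltas[0]: bad value
```

```bash
python3 plan.py 518 -8.5 120 -8.5 0 10
```

```text
t 3.375 p [517.4  -7.6   9.2] F [-0.72 -0.   -6.99] M [ 0.012  0.065 -0.015] w 39.3 q [-0.15  0.51  1.88  0.    0.76 -1.57] total deg [-0.1 -0.1 -0. ]
tool y world [0.15  0.989 0.   ] tilt -0.11
{'x': -0.0111, 'y': -0.0001, 'z': 0.0, 'ax': -0.0002, 'ay': -0.0002, 'az': -0.0}
{'x': -0.0111, 'y': -0.0001, 'z': 0.0001, 'ax': -0.0002, 'ay': -0.0002, 'az': -0.0}
{'x': -0.0111, 'y': -0.0001, 'z': 0.0001, 'ax': -0.0002, 'ay': -0.0002, 'az': -0.0}
{'x': -0.0111, 'y': -0.0001, 'z': 0.0001, 'ax': -0.0002, 'ay': -0.0002, 'az': -0.0}
{'x': -0.0111, 'y': -0.0001, 'z': 0.0001, 'ax': -0.0002, 'ay': -0.0002, 'az': -0.0}
{'x': -0.0111, 'y': -0.0001, 'z': 0.0001, 'ax': -0.0002, 'ay': -0.0002, 'az': -0.0}
{'x': -0.0111, 'y': -0.0001, 'z': 0.0001, 'ax': -0.0002, 'ay': -0.0002, 'az': -0.0}
{'x': -0.0111, 'y': -0.0001, 'z': 0.0001, 'ax': -0.0002, 'ay': -0.0002, 'az': -0.0}
{'x': -0.0111, 'y': -0.0001, 'z': 0.0001, 'ax': -0.0002, 'ay': -0.0002, 'az': -0.0}
{'x': -0.0111, 'y': -0.0001, 'z': 0.0001, 'ax': -0.0002, 'ay': -0.0002, 'az': -0.0}
```

Gripped, at 39 mm opening. Lifting gently.

Emit:
play_rows --deltas '[{"fingers":255,"x":0,"y":0,"z":0,"ax":0,"ay":0,"az":0},{"fingers":255,"x":-0.003,"y":0,"z":0,"ax":0,"ay":0,"az":0},{"fingers":255,"x":-0.007,"y":0,"z":0,"ax":0,"ay":0,"az":0},{"fingers":255,"x":-0.011,"y":0,"z":0,"ax":0,"ay":0,"az":0},{"fingers":255,"x":-0.014,"y":0,"z":0,"ax":0,"ay":0,"az":0}]'

```text
time: 4.0
tool_pos: [515.6, -7.5, 44.8]
tcp_rot: [0.703, 0.053, 0.707, -0.053]
wrist_force: [0.4, 0.5, -6.4]
gripper_width: 39.6
```

Emit:
play_rows --deltas '[{"fingers":255,"x":-0.016,"y":0,"z":0,"ax":0,"ay":0,"az":0},{"fingers":255,"x":-0.018,"y":0,"z":0,"ax":0,"ay":0,"az":0},{"fingers":255,"x":-0.018,"y":0,"z":0,"ax":0,"ay":0,"az":0},{"fingers":255,"x":-0.014,"y":0,"z":0,"ax":0,"ay":0,"az":0},{"fingers":255,"x":-0.008,"y":0,"z":0,"ax":0,"ay":0,"az":0}]'

```text
time: 4.62
tool_pos: [516.5, -7.6, 126.0]
tcp_rot: [0.704, 0.053, 0.706, -0.053]
wrist_force: [0.4, -0.1, -7.0]
gripper_width: 39.7
```

```bash
python3 plan.py 585 -308 125 -28 0 20; python3 -c "
from h import *
b=cap('scene');save(b['frame'][120:320,150:400],'s3.png',2.5)"
```

```text
t 4.625 p [516.5  -7.6 126. ] F [ 0.42 -0.1  -7.01] M [-0.003  0.013  0.027] w 39.7 q [-0.15  0.33  1.78 -0.    1.03 -1.57] total deg [19.4 -0.1  0. ]
tool y world [ 0.15   0.989 -0.   ] tilt -0.11
{'x': 0.0, 'y': -0.0143, 'z': 0.0056, 'ax': 0.0169, 'ay': -0.0001, 'az': 0.0}
{'x': 0.0, 'y': -0.0142, 'z': 0.0059, 'ax': 0.0169, 'ay': -0.0001, 'az': 0.0}
{'x': 0.0, 'y': -0.0141, 'z': 0.0061, 'ax': 0.0169, 'ay': -0.0001, 'az': 0.0}
{'x': 0.0, 'y': -0.014, 'z': 0.0064, 'ax': 0.0169, 'ay': -0.0001, 'az': 0.0}
{'x': 0.0, 'y': -0.0139, 'z': 0.0066, 'ax': 0.0169, 'ay': -0.0001, 'az': 0.0}
{'x': 0.0, 'y': -0.0138, 'z': 0.0068, 'ax': 0.0169, 'ay': -0.0001, 'az': 0.0}
{'x': 0.0, 'y': -0.0137, 'z': 0.0071, 'ax': 0.0169, 'ay': -0.0001, 'az': 0.0}
{'x': 0.0, 'y': -0.0136, 'z': 0.0073, 'ax': 0.0169, 'ay': -0.0001, 'az': 0.0}
{'x': 0.0, 'y': -0.0134, 'z': 0.0075, 'ax': 0.0169, 'ay': -0.0001, 'az': 0.0}
{'x': 0.0, 'y': -0.0133, 'z': 0.0077, 'ax': 0.0169, 'ay': -0.0001, 'az': 0.0}
{'x': 0.0, 'y': -0.0132, 'z': 0.008, 'ax': 0.0169, 'ay': -0.0001, 'az': 0.0}
{'x': 0.0, 'y': -0.013, 'z': 0.0082, 'ax': 0.0169, 'ay': -0.0001, 'az': 0.0}
{'x': 0.0, 'y': -0.0129, 'z': 0.0084, 'ax': 0.0169, 'ay': -0.0001, 'az': 0.0}
{'x': 0.0, 'y': -0.0128, 'z': 0.0086, 'ax': 0.0169, 'ay': -0.0001, 'az': 0.0}
{'x': 0.0, 'y': -0.0126, 'z': 0.0088, 'ax': 0.0169, 'ay': -0.0001, 'az': 0.0}
{'x': 0.0, 'y': -0.0125, 'z': 0.0091, 'ax': 0.0169, 'ay': -0.0001, 'az': 0.0}
{'x': 0.0, 'y': -0.0123, 'z': 0.0093, 'ax': 0.0169, 'ay': -0.0001, 'az': 0.0}
{'x': 0.0, 'y': -0.0121, 'z': 0.0095, 'ax': 0.0169, 'ay': -0.0001, 'az': 0.0}
{'x': 0.0, 'y': -0.012, 'z': 0.0097, 'ax': 0.0169, 'ay': -0.0001, 'az': 0.0}
{'x': 0.0001, 'y': -0.0118, 'z': 0.0099, 'ax': 0.0169, 'ay': -0.0001, 'az': 0.0}
```

View pics/s3.png

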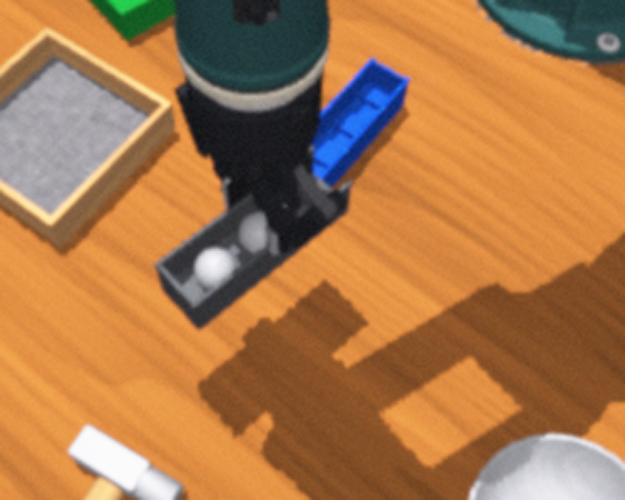

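The cup is lifted, with balls visible at crop (212,265) and (255,232); the third is hidden by the finger. Carrying it to the tray with smooth ramps.

Emit:
play_rows --deltas '[{"fingers":255,"x":0,"y":-0.005,"z":0.002,"ax":0.006,"ay":0,"az":0},{"fingers":255,"x":0,"y":-0.009,"z":0.004,"ax":0.011,"ay":0,"az":0},{"fingers":255,"x":0,"y":-0.014,"z":0.006,"ax":0.017,"ay":0,"az":0},{"fingers":255,"x":0,"y":-0.018,"z":0.008,"ax":0.022,"ay":0,"az":0},{"fingers":255,"x":0,"y":-0.02,"z":0.009,"ax":0.024,"ay":0,"az":0}]'

```text
time: 5.3
tool_pos: [533.0, -81.8, 124.7]
tcp_rot: [0.701, 0.082, 0.704, -0.083]
wrist_force: [0.6, 0.6, -6.6]
gripper_width: 39.4
```

Emit:
play_rows --deltas '[{"fingers":255,"x":0,"y":-0.02,"z":0.01,"ax":0.024,"ay":0,"az":0},{"fingers":255,"x":0,"y":-0.02,"z":0.01,"ax":0.024,"ay":0,"az":0},{"fingers":255,"x":0,"y":-0.02,"z":0.011,"ax":0.024,"ay":0,"az":0},{"fingers":255,"x":0,"y":-0.02,"z":0.012,"ax":0.024,"ay":0,"az":0},{"fingers":255,"x":0,"y":-0.02,"z":0.012,"ax":0.024,"ay":0,"az":0}]'

```text
time: 5.92
tool_pos: [558.4, -203.8, 123.1]
tcp_rot: [0.693, 0.128, 0.697, -0.129]
wrist_force: [0.9, 0.9, -5.8]
gripper_width: 39.7
```

Emit:
play_rows --deltas '[{"fingers":255,"x":0,"y":-0.02,"z":0.012,"ax":0.024,"ay":0,"az":0},{"fingers":255,"x":0,"y":-0.02,"z":0.012,"ax":0.024,"ay":0,"az":0},{"fingers":255,"x":0,"y":-0.018,"z":0.012,"ax":0.024,"ay":0,"az":0},{"fingers":255,"x":0,"y":-0.015,"z":0.01,"ax":0.02,"ay":0,"az":0},{"fingers":255,"x":0,"y":-0.01,"z":0.008,"ax":0.015,"ay":0,"az":0}]'

```text
time: 6.55
tool_pos: [575.9, -309.4, 122.5]
tcp_rot: [0.685, 0.168, 0.689, -0.169]
wrist_force: [-0.5, -0.4, -6.1]
gripper_width: 39.2
```

```bash
python3 plan.py 585 -308 120 -28 0 5;python3 -c "
from h import *
b=cap('scene');save(b['frame'][80:280,80:330],'s4.png',2.5)"
```

```text
t 6.55 p [ 575.9 -309.4  122.5] F [-0.46 -0.37 -6.06] M [-0.023  0.009 -0.014] w 39.2 q [-0.6   0.52  1.47 -0.    1.16 -1.68] total deg [ 0.4 -0.3  0.2]
tool y world [ 0.463  0.886 -0.003] tilt -0.32
{'x': 0.0005, 'y': 0.0011, 'z': 0.0015, 'ax': 0.0015, 'ay': -0.0011, 'az': 0.0006}
{'x': 0.0005, 'y': 0.0011, 'z': 0.0015, 'ax': 0.0015, 'ay': -0.0011, 'az': 0.0006}
{'x': 0.0005, 'y': 0.0011, 'z': 0.0015, 'ax': 0.0015, 'ay': -0.0011, 'az': 0.0006}
{'x': 0.0005, 'y': 0.0011, 'z': 0.0015, 'ax': 0.0015, 'ay': -0.0011, 'az': 0.0006}
{'x': 0.0005, 'y': 0.0011, 'z': 0.0015, 'ax': 0.0015, 'ay': -0.0011, 'az': 0.0006}
```

View pics/s4.png

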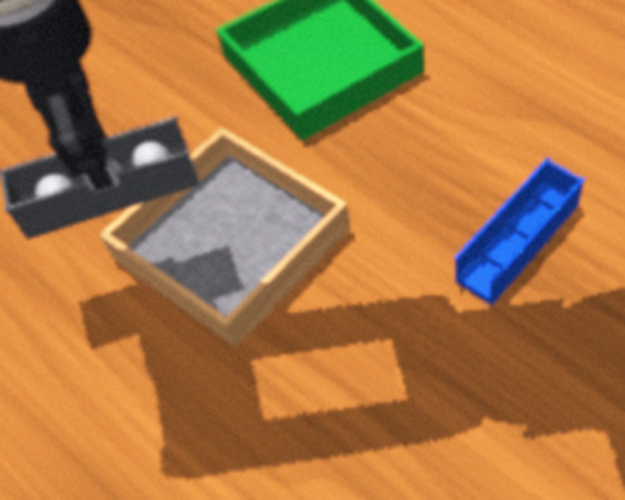

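Ball 1 (150,155) and ball 3 (52,187) are still seated, and the spout is above the tray. Next I tilt to about 9°.

```bash
python3 plan.py 585 -309 115 -28 9 5
```

```text
t 6.6 p [ 576.6 -311.3  122.7] F [ 1.04 -2.76 -6.97] M [-0.241 -0.089  0.035] w 39.5 q [-0.6   0.52  1.47 -0.    1.16 -1.68] total deg [ 0.4 -9.2  0.2]
tool y world [ 0.464  0.886 -0.004] tilt -0.21
{'x': 0.0015, 'y': 0.0012, 'z': 0.0013, 'ax': 0.0014, 'ay': -0.0321, 'az': 0.0007}
{'x': 0.0016, 'y': 0.0012, 'z': 0.0012, 'ax': 0.0014, 'ay': -0.0321, 'az': 0.0007}
{'x': 0.0016, 'y': 0.0012, 'z': 0.0012, 'ax': 0.0014, 'ay': -0.0321, 'az': 0.0007}
{'x': 0.0016, 'y': 0.0012, 'z': 0.0011, 'ax': 0.0014, 'ay': -0.0321, 'az': 0.0007}
{'x': 0.0017, 'y': 0.0012, 'z': 0.0011, 'ax': 0.0014, 'ay': -0.0321, 'az': 0.0007}
```

Emit:
play_rows --deltas '[{"fingers":255,"x":0.001,"y":0.001,"z":0.001,"ax":0,"ay":-0.015,"az":0},{"fingers":255,"x":0.002,"y":0.001,"z":0.0015,"ax":0,"ay":-0.035,"az":0},{"fingers":255,"x":0.002,"y":0.001,"z":0.0015,"ax":0,"ay":-0.04,"az":0},{"fingers":255,"x":0.002,"y":0.001,"z":0.001,"ax":0,"ay":-0.035,"az":0},{"fingers":255,"x":0.001,"y":0.001,"z":0.001,"ax":0,"ay":-0.02,"az":0}]'

```text
time: 7.22
tool_pos: [583.6, -305.1, 113.9]
tcp_rot: [0.734, 0.155, 0.636, -0.18]
wrist_force: [-0.6, 0.5, -6.5]
gripper_width: 39.4
```

```bash
cat > look.py <<'E'
# ball blobs in the tray: count bright spots in tray lining, scene view + cup tilt, forces
from h import *
s=r.get_state();q=s['tcp_rot'];M=R.from_quat(q[[1,2,3,0]]).as_matrix()
print('t',round(s['time'],2),'p',s['tool_pos'].round(1),'F',s['wrist_force'].round(2),'M',s['moment'].round(3),'w',round(s['gripper_width'],1),'q',s['joint_pos'].round(2),'tooltilt',np.degrees(np.arccos(-M[2,0])).round(2))
T=np.array([510,-268,8]);a=np.radians(-4);L=66
ex,ey=np.array([np.cos(a),np.sin(a),0]),np.array([-np.sin(a),np.cos(a),0])
for n in('scene','top'):
    c=cap(n); m=np.zeros(c['frame'].shape[:2],np.uint8)
    poly=proj(c,[T+[0,0,8]+L*(i*ex+j*ey) for i,j in((1,1),(1,-1),(-1,-1),(-1,1))]); cv2.fillPoly(m,[poly.round().astype(int)],1)
    f=c['frame'].astype(int); b=((f.max(2)-f.min(2)<40)&(f.mean(2)>(160 if n=='scene' else 118))&(m>0)).astype(np.uint8)
    k,l,st,ce=cv2.connectedComponentsWithStats(b)
    for i in range(1,k):
        if st[i,4]>8: print(n,ce[i].round(1),st[i,4],ray(c,ce[i],23)[0].round(0))
    globals()[n]=c['frame']
E
python3 look.py; python3 plan.py 586 -309 113 -28 12 5
```

```text
t 7.22 p [ 583.6 -305.1  113.9] F [-0.57  0.47 -6.51] M [ 0.147  0.278 -0.001] w 39.4 q [-0.6   0.46  1.61  0.02  0.93 -1.7 ] tooltilt 8.19
scene [173.8 170.2] 1557 [ 502. -267.   23.]
top [323.1 137.1] 34 [ 563. -245.   23.]
t 7.325 p [ 583.5 -305.1  113.9] F [ 0.16  1.06 -6.49] M [ 0.142  0.231 -0.043] w 39.6 q [-0.6   0.46  1.61  0.02  0.93 -1.7 ] total deg [ 0.5 -3.9  0. ]
tool y world [ 0.461  0.887 -0.002] tilt 8.15
{'x': 0.0003, 'y': -0.0005, 'z': 0.0008, 'ax': 0.0019, 'ay': -0.0134, 'az': 0.0}
{'x': 0.0003, 'y': -0.0005, 'z': 0.0008, 'ax': 0.0019, 'ay': -0.0134, 'az': 0.0}
{'x': 0.0003, 'y': -0.0005, 'z': 0.0008, 'ax': 0.0019, 'ay': -0.0134, 'az': 0.0}
{'x': 0.0003, 'y': -0.0004, 'z': 0.0008, 'ax': 0.0019, 'ay': -0.0134, 'az': 0.0}
{'x': 0.0003, 'y': -0.0004, 'z': 0.0008, 'ax': 0.0019, 'ay': -0.0134, 'az': 0.0}
```

```bash
sed -i 's/160 if/197 if/;s/else 118/else 125/' look.py; python3 look.py
```

```text
t 7.33 p [ 583.5 -305.1  113.9] F [ 0.16  1.06 -6.49] M [ 0.142  0.231 -0.043] w 39.6 q [-0.6   0.46  1.61  0.02  0.93 -1.7 ] tooltilt 8.15
```

Emit:
play_rows --deltas '[{"fingers":255,"x":0,"y":0,"z":0.001,"ax":0.002,"ay":-0.01,"az":0},{"fingers":255,"x":0,"y":-0.001,"z":0.001,"ax":0.002,"ay":-0.018,"az":0},{"fingers":255,"x":0,"y":-0.001,"z":0.001,"ax":0.002,"ay":-0.018,"az":0},{"fingers":255,"x":0,"y":0,"z":0,"ax":0.002,"ay":-0.014,"az":0},{"fingers":255,"x":0,"y":0,"z":0,"ax":0,"ay":0,"az":0}]'

```text
time: 8.05
tool_pos: [586.5, -310.1, 114.9]
tcp_rot: [0.753, 0.152, 0.612, -0.188]
wrist_force: [0.4, 0.1, -6.2]
gripper_width: 39.3
```

```bash
python3 look.py;  python3 plan.py 586 -309 113 -28 15 5
```

```text
t 8.05 p [ 586.5 -310.1  114.9] F [ 0.36  0.09 -6.18] M [ 0.202  0.33  -0.041] w 39.3 q [-0.6   0.44  1.66  0.03  0.84 -1.71] tooltilt 11.87
top [352. 136.] 35 [ 567. -319.   23.]
t 8.15 p [ 586.9 -310.3  115.1] F [-0.64  0.11 -5.77] M [ 0.191  0.368 -0.043] w 39.6 q [-0.6   0.44  1.66  0.03  0.84 -1.71] total deg [ 0.  -3.1  0. ]
tool y world [ 0.469  0.883 -0.001] tilt 11.89
{'x': 0.0003, 'y': 0.0002, 'z': -0.0004, 'ax': 0.0001, 'ay': -0.0109, 'az': 0.0002}
{'x': 0.0003, 'y': 0.0002, 'z': -0.0004, 'ax': 0.0001, 'ay': -0.0109, 'az': 0.0002}
{'x': 0.0003, 'y': 0.0002, 'z': -0.0004, 'ax': 0.0001, 'ay': -0.0109, 'az': 0.0002}
{'x': 0.0003, 'y': 0.0002, 'z': -0.0004, 'ax': 0.0001, 'ay': -0.0109, 'az': 0.0002}
{'x': 0.0003, 'y': 0.0002, 'z': -0.0004, 'ax': 0.0001, 'ay': -0.0109, 'az': 0.0002}
```

Emit:
play_rows --deltas '[{"fingers":255,"x":0,"y":0,"z":0,"ax":0,"ay":-0.012,"az":0},{"fingers":255,"x":0,"y":0,"z":0,"ax":0,"ay":-0.018,"az":0},{"fingers":255,"x":0,"y":0,"z":0,"ax":0,"ay":-0.018,"az":0},{"fingers":255,"x":0,"y":0,"z":0,"ax":0,"ay":-0.01,"az":0},{"fingers":255,"x":0,"y":0,"z":0,"ax":0,"ay":0,"az":0}]'

```text
time: 8.78
tool_pos: [586.6, -310.1, 114.9]
tcp_rot: [0.772, 0.146, 0.588, -0.193]
wrist_force: [0.0, 0.3, -5.7]
gripper_width: 39.3
```

```bash
python3 look.py
```

```text
t 8.78 p [ 586.6 -310.1  114.9] F [ 0.04  0.25 -5.68] M [0.215 0.476 0.013] w 39.3 q [-0.61  0.42  1.72  0.05  0.74 -1.72] tooltilt 15.4
top [352.  136.2] 34 [ 567. -319.   23.]
top [348.1 154.2] 290 [ 520. -308.   23.]
```

Emit:
play_rows --deltas '[{"fingers":255,"x":0,"y":0,"z":0,"ax":0,"ay":-0.012,"az":0},{"fingers":255,"x":0,"y":0,"z":0,"ax":0,"ay":-0.018,"az":0},{"fingers":255,"x":0,"y":0,"z":0,"ax":0,"ay":-0.018,"az":0},{"fingers":255,"x":0,"y":0,"z":0,"ax":0,"ay":-0.01,"az":0},{"fingers":255,"x":0,"y":0,"z":0,"ax":0,"ay":0,"az":0}]'

```text
time: 9.5
tool_pos: [586.8, -310.2, 115.0]
tcp_rot: [0.79, 0.14, 0.564, -0.197]
wrist_force: [0.2, -0.1, -5.8]
gripper_width: 39.4
```

```bash
python3 look.py
```

```text
t 9.5 p [ 586.8 -310.2  115. ] F [ 0.17 -0.12 -5.85] M [0.252 0.528 0.025] w 39.4 q [-0.61  0.4   1.78  0.07  0.64 -1.74] tooltilt 18.94
top [344.7 164.3] 850 [ 494. -300.   23.]
```

The radial tilt runs q5 towards its limit: 0.64 now, 0.2 minimum. Before tilting further I fit the arm model to the recorded states and find a better cup yaw and height.

```bash
cat > ik.py <<'E'
from h import *
from scipy.optimize import least_squares
D=[([1.067,.359,1.51,0,1.272,-.115],[227.3,555,206.2]),([.23,.19,1.85,0,1.11,-1.12],[425.8,170.5,174.6]),([-.16,.33,1.77,0,1.03,-1.59],[522.2,-14.8,128.9]),([-.16,.52,1.87,0,.75,-1.58],[525.7,-14.8,8.1]),([-.15,.51,1.88,0,.76,-1.57],[517.4,-7.6,9.2]),([-.6,.52,1.47,0,1.16,-1.68],[575.9,-309.4,122.5]),([-.6,.46,1.61,.02,.93,-1.70],[583.6,-305.1,113.9]),([-.6,.44,1.66,.03,.84,-1.71],[586.5,-310.1,114.9]),([-.61,.40,1.78,.07,.64,-1.74],[586.8,-310.2,115])]
def ori(q,s4=1,s6=1): return R.from_euler('z',q[0])*R.from_euler('y',q[1]+q[2]-np.pi/2)*R.from_euler('x',s4*q[3])*R.from_euler('y',q[4])*R.from_euler('x',s6*q[5])
def fk(q,P):
    a0,h,L1,L2,e,Lt=P; Rz=R.from_euler('z',q[0]); t=q[1]+q[2]
    w=[a0+L1*np.sin(q[1])+L2*np.sin(t)+e*np.cos(t-np.pi)*-1,0,h+L1*np.cos(q[1])+L2*np.cos(t)+e*np.sin(t)]
    return Rz.apply(w)+Lt*ori(q).apply([1,0,0])
f=least_squares(lambda P:np.concatenate([fk(q,P)-p for q,p in D]+[(np.array(P)-[0,250,450,450,0,250])*.002]),[0,250,450,450,0,250])
P=f.x
lo=np.array([-2.97,-1.01,.21,-.96,.2,-2.98]);hi=np.array([2.97,2.36,2.38,4.11,2.71,2.98])
if __name__=='__main__':
    print(P.round(1),'res',np.abs(f.fun[:-6]).max().round(1))
    s=r.get_state(); Rm=R.from_quat(s['tcp_rot'][[1,2,3,0]]); C={}
    for s4 in(1,-1):
        for s6 in(1,-1):
            C[s4,s6]=ori(s['joint_pos'],s4,s6).inv()*Rm; q=np.array([1.067,.359,1.511,0,1.2725,-.115]);E=ori(q,s4,s6).inv()*R.from_quat([.136,.694,-.1371,.6936])
            print(s4,s6,C[s4,s6].as_rotvec().round(2),E.as_rotvec().round(2),np.degrees((C[s4,s6].inv()*E).magnitude()).round(1))
    s4,s6=min(C,key=lambda k:(C[k].inv()*(ori(np.array([1.067,.359,1.511,0,1.2725,-.115]),*k).inv()*R.from_quat([.136,.694,-.1371,.6936]))).magnitude());Cc=C[s4,s6]
    T=np.array([510,-268])
    for yaw in(-28,-10,5,20,35,50):
        for z in(115,150):
            q=s['joint_pos'].copy();o=[]
            for tilt in(19,30,40,50,55):
                B=R.from_euler('z',yaw,degrees=True)*R.from_euler('y',-tilt,degrees=True);G=B*R.from_matrix([[0,0,1],[0,1,0],[-1,0,0]])
                d=25+72*np.cos(np.radians(tilt));p=np.array([*(T+d*np.array([np.cos(np.radians(yaw)),np.sin(np.radians(yaw))])),z])
                g=least_squares(lambda q:np.r_[(fk(q,P)-p)/300,((ori(q,s4,s6)*Cc).inv()*G).as_rotvec()],np.clip(q,lo+.01,hi-.01),bounds=(lo,hi));q=g.x
                o.append((tilt,round(np.abs(g.fun).max(),3),q.round(2).tolist(),'margin',round(min((q-lo).min(),(hi-q).min()),2)))
            print('yaw',yaw,'z',z);[print('  ',*i) for i in o[1:4:2]]
E
python3 ik.py
```

```text
[259.  -34.3 570.  214.  230.6 460.9] res 68.8
1 1 [ 1.57 -0.    0.  ] [ 1.57  0.   -0.  ] 0.0
1 -1 [-1.92 -0.    0.  ] [ 1.34  0.   -0.  ] 173.3
-1 1 [ 1.68 -0.07  0.05] [ 1.57  0.   -0.  ] 7.7
-1 -1 [-1.81  0.07  0.07] [ 1.34  0.   -0.  ] 179.5
yaw -28 z 115
   30 0.0 [-0.48, 0.33, 2.03, -0.01, 0.26, -1.55] margin 0.06
   50 0.235 [-0.36, 0.27, 2.13, -0.96, 0.2, -0.5] margin 0.0
yaw -28 z 150
   30 0.0 [-0.48, 0.29, 1.99, -0.01, 0.34, -1.56] margin 0.14
   50 0.195 [-0.36, 0.21, 2.15, -0.96, 0.2, -0.51] margin 0.0
yaw -10 z 115
   30 0.0 [-0.58, 0.35, 2.01, 0.6, 0.36, -2.5] margin 0.16
   50 0.224 [-0.58, 0.28, 2.14, 1.12, 0.23, -2.98] margin 0.0
yaw -10 z 150
   30 0.0 [-0.58, 0.3, 1.97, 0.5, 0.43, -2.39] margin 0.23
   50 0.187 [-0.6, 0.23, 2.15, 1.11, 0.26, -2.98] margin 0.0
yaw 5 z 115
   30 0.0 [-0.65, 0.37, 1.96, 0.74, 0.52, -2.91] margin 0.07
   50 0.274 [-0.65, 0.31, 2.04, 0.9, 0.46, -2.98] margin 0.0
yaw 5 z 150
   30 0.0 [-0.65, 0.33, 1.93, 0.66, 0.59, -2.81] margin 0.17
   50 0.242 [-0.68, 0.26, 2.04, 0.9, 0.5, -2.98] margin 0.0
yaw 20 z 115
   30 0.058 [-0.65, 0.41, 1.86, 0.61, 0.7, -2.98] margin 0.0
   50 0.334 [-0.67, 0.36, 1.91, 0.73, 0.68, -2.98] margin 0.0
yaw 20 z 150
   30 0.036 [-0.67, 0.36, 1.84, 0.61, 0.76, -2.98] margin 0.0
   50 0.305 [-0.7, 0.31, 1.9, 0.73, 0.73, -2.98] margin 0.0
yaw 35 z 115
   30 0.144 [-0.59, 0.43, 1.75, 0.46, 0.87, -2.98] margin 0.0
   50 0.394 [-0.66, 0.41, 1.76, 0.59, 0.89, -2.98] margin 0.0
yaw 35 z 150
   30 0.124 [-0.61, 0.38, 1.72, 0.47, 0.93, -2.98] margin 0.0
   50 0.367 [-0.68, 0.37, 1.75, 0.6, 0.95, -2.98] margin 0.0
yaw 50 z 115
   30 0.235 [-0.51, 0.44, 1.67, 0.34, 0.99, -2.98] margin 0.0
   50 0.446 [-0.62, 0.47, 1.62, 0.48, 1.09, -2.98] margin 0.0
yaw 50 z 150
   30 0.216 [-0.53, 0.4, 1.64, 0.34, 1.07, -2.98] margin 0.0
   50 0.418 [-0.64, 0.43, 1.59, 0.5, 1.17, -2.98] margin 0.0
```

```bash
python3 - <<'E'
t=open('ik.py').read()
t=t.replace("a0,h,L1,L2,e,Lt=P","a0,h,L1,L2,e,Lt,dy=P").replace("*-1,0,h+","*-1,dy,h+").replace("[0,250,450,450,0,250]","[0,250,450,450,0,250,70]").replace(".fun[:-6]",".fun[:-7]").replace("(-28,-10,5,20,35,50)","(-28,-12,0,-60,-80,-100)").replace("(115,150)","(115,160,220)")
open('ik.py','w').write(t)
E
python3 ik.py
```

```text
[246.6 -66.5 571.2 225.2 219.1 413.8  68.5] res 8.6
1 1 [ 1.57 -0.    0.  ] [ 1.57  0.   -0.  ] 0.0
1 -1 [-1.92 -0.    0.  ] [ 1.34  0.   -0.  ] 173.3
-1 1 [ 1.68 -0.07  0.05] [ 1.57  0.   -0.  ] 7.7
-1 -1 [-1.81  0.07  0.07] [ 1.34  0.   -0.  ] 179.5
yaw -28 z 115
   30 0.0 [-0.63, 0.35, 1.99, 0.25, 0.3, -1.93] margin 0.1
   50 0.191 [-0.72, 0.28, 2.14, 1.25, 0.2, -2.98] margin 0.0
yaw -28 z 160
   30 0.0 [-0.63, 0.28, 1.94, 0.18, 0.4, -1.87] margin 0.2
   50 0.139 [-0.72, 0.21, 2.15, 1.25, 0.2, -2.98] margin 0.0
yaw -28 z 220
   30 0.0 [-0.63, 0.2, 1.87, 0.14, 0.56, -1.81] margin 0.36
   50 0.067 [-0.72, 0.13, 2.17, 1.26, 0.2, -2.98] margin 0.0
yaw -12 z 115
   30 0.0 [-0.7, 0.35, 1.98, 0.63, 0.41, -2.59] margin 0.21
   50 0.22 [-0.71, 0.29, 2.1, 1.06, 0.29, -2.98] margin 0.0
yaw -12 z 160
   30 0.0 [-0.7, 0.29, 1.93, 0.51, 0.51, -2.46] margin 0.31
   50 0.174 [-0.74, 0.22, 2.1, 1.06, 0.34, -2.98] margin 0.0
yaw -12 z 220
   30 0.0 [-0.7, 0.21, 1.86, 0.4, 0.65, -2.34] margin 0.45
   50 0.112 [-0.78, 0.14, 2.1, 1.04, 0.42, -2.98] margin 0.0
yaw 0 z 115
   30 0.0 [-0.75, 0.37, 1.95, 
[... 895 characters left out ...]
, 0.28] margin 0.0
yaw -80 z 160
   30 0.0 [-0.43, 0.36, 1.82, -0.64, 0.75, -0.17] margin 0.32
   50 0.152 [-0.26, 0.4, 1.86, -0.96, 0.87, 0.24] margin 0.0
yaw -80 z 220
   30 0.0 [-0.43, 0.28, 1.76, -0.56, 0.87, -0.29] margin 0.4
   50 0.109 [-0.25, 0.32, 1.85, -0.96, 0.91, 0.19] margin 0.0
yaw -100 z 115
   30 0.0 [-0.4, 0.47, 1.77, -0.68, 0.89, 0.21] margin 0.28
   50 0.054 [-0.19, 0.6, 1.76, -0.96, 1.1, 0.61] margin 0.0
yaw -100 z 160
   30 0.0 [-0.4, 0.41, 1.73, -0.63, 0.97, 0.13] margin 0.33
   50 0.037 [-0.18, 0.54, 1.76, -0.96, 1.13, 0.57] margin 0.0
yaw -100 z 220
   30 0.0 [-0.4, 0.33, 1.67, -0.58, 1.09, 0.04] margin 0.38
   50 0.011 [-0.18, 0.46, 1.74, -0.96, 1.18, 0.5] margin 0.0
```

Reversing the cup so its spout points away from the robot makes the tilt increase q5 instead, which leaves plenty of range. The plan is to level, yaw by about -122° over the tray, then tip.

Emit:
play_rows --deltas '[{"fingers":255,"x":0,"y":0,"z":0,"ax":0,"ay":0.035,"az":0},{"fingers":255,"x":0,"y":0,"z":0,"ax":0,"ay":0.08,"az":0},{"fingers":255,"x":0,"y":0,"z":0,"ax":0,"ay":0.1,"az":0},{"fingers":255,"x":0,"y":0,"z":0,"ax":0,"ay":0.08,"az":0},{"fingers":255,"x":0,"y":0,"z":0,"ax":0,"ay":0.035,"az":0}]'

```text
time: 10.22
tool_pos: [588.1, -311.1, 115.8]
tcp_rot: [0.684, 0.171, 0.688, -0.171]
wrist_force: [-0.4, 0.2, -6.6]
gripper_width: 39.4
```

```bash
sed -i 's/(-28,-12,0,-60,-80,-100)/(-140,-150)/;s/(115,160,220)/(115,)/' ik.py; python3 ik.py | tail -6; python3 look.py; python3 plan.py 426 -316 125 -150 0 25; python3 -c "
from h import *
b=cap('scene');save(b['frame'][80:280,80:330],'s5.png',2.5)"
```

```text
yaw -140 z 115
   30 0.0 [-0.42, 0.58, 1.57, -0.49, 1.28, 0.67] margin 0.47
   50 0.0 [-0.25, 0.79, 1.42, -0.67, 1.55, 0.85] margin 0.29
yaw -150 z 115
   30 0.0 [-0.43, 0.6, 1.53, -0.43, 1.36, 0.78] margin 0.53
   50 0.0 [-0.29, 0.82, 1.33, -0.59, 1.66, 0.91] margin 0.37
t 10.22 p [ 588.1 -311.1  115.8] F [-0.41  0.18 -6.57] M [ 0.017 -0.     0.011] w 39.4 q [-0.59  0.54  1.45 -0.    1.16 -1.67] tooltilt 0.33
t 10.325 p [ 588.3 -311.2  115.6] F [ 0.58  0.07 -5.7 ] M [-0.015 -0.019 -0.016] w 39.4 q [-0.59  0.54  1.45 -0.    1.16 -1.67] total deg [-58.   -0.3  -0.1]
tool y world [ 0.47   0.883 -0.001] tilt 0.19
{'x': -0.0003, 'y': -0.0032, 'z': -0.0056, 'ax': -0.0405, 'ay': -0.0002, 'az': -0.0}
{'x': -0.0004, 'y': -0.003, 'z': -0.0058, 'ax': -0.0405, 'ay': -0.0002, 'az': -0.0}
{'x': -0.0004, 'y': -0.0028, 'z': -0.0059, 'ax': -0.0405, 'ay': -0.0002, 'az': -0.0}
{'x': -0.0004, 'y': -0.0025, 'z': -0.006, 'ax': -0.0405, 'ay': -0.0002, 'az': -0.0}
{'x': -0.0004, 'y': -0.0023, 'z': -0.0061, 'ax': -0.0405, 'ay': -0.0002, 'az': -0.0}
{'x': -0.0004, 'y': -0.002, 'z': -0.0062, 'ax': -0.0405, 'a
[... 926 characters left out ...]
, 'ay': -0.0002, 'az': -0.0}
{'x': -0.0004, 'y': 0.0011, 'z': -0.0064, 'ax': -0.0405, 'ay': -0.0002, 'az': -0.0}
{'x': -0.0004, 'y': 0.0014, 'z': -0.0064, 'ax': -0.0405, 'ay': -0.0002, 'az': -0.0}
{'x': -0.0004, 'y': 0.0016, 'z': -0.0063, 'ax': -0.0405, 'ay': -0.0002, 'az': -0.0}
{'x': -0.0004, 'y': 0.0019, 'z': -0.0062, 'ax': -0.0405, 'ay': -0.0002, 'az': -0.0}
{'x': -0.0004, 'y': 0.0021, 'z': -0.0061, 'ax': -0.0405, 'ay': -0.0002, 'az': -0.0}
{'x': -0.0004, 'y': 0.0024, 'z': -0.0061, 'ax': -0.0405, 'ay': -0.0002, 'az': -0.0}
{'x': -0.0004, 'y': 0.0026, 'z': -0.0059, 'ax': -0.0405, 'ay': -0.0002, 'az': -0.0}
{'x': -0.0004, 'y': 0.0028, 'z': -0.0058, 'ax': -0.0405, 'ay': -0.0002, 'az': -0.0}
```

View pics/s5.png

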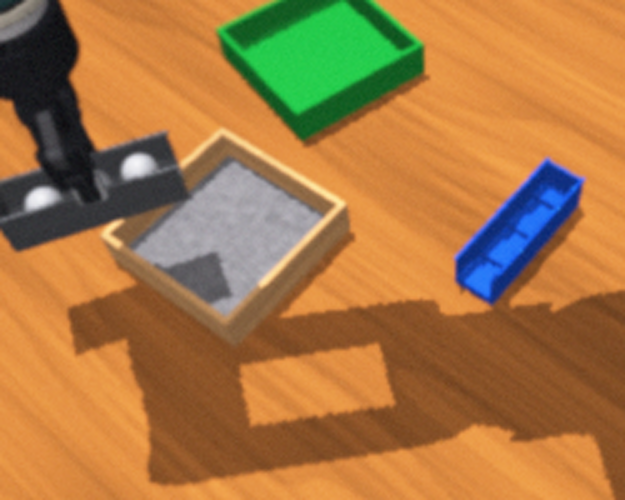

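All three balls are still in the cup. The planner took the wrong half-turn, so I fix its jaw sign and rotate.

```bash
sed -i 's/^G=min.*/G=goal(1)/' plan.py; python3 plan.py 426 -316 125 -150 0 25 | cut -c1-75
```

```text
t 10.375 p [ 587.5 -310.6  115.4] F [ 0.19  0.31 -6.93] M [ 0.038 -0.028 -0
tool y world [ 0.47   0.883 -0.001] tilt 0.2
{'x': -0.0004, 'y': -0.0032, 'z': -0.0056, 'ax': 0.0852, 'ay': -0.0001, 'az
{'x': -0.0004, 'y': -0.0037, 'z': -0.0053, 'ax': 0.0852, 'ay': -0.0001, 'az
{'x': -0.0004, 'y': -0.0041, 'z': -0.005, 'ax': 0.0852, 'ay': -0.0001, 'az'
{'x': -0.0004, 'y': -0.0045, 'z': -0.0046, 'ax': 0.0852, 'ay': -0.0001, 'az
{'x': -0.0004, 'y': -0.0049, 'z': -0.0042, 'ax': 0.0852, 'ay': -0.0001, 'az
{'x': -0.0004, 'y': -0.0052, 'z': -0.0038, 'ax': 0.0852, 'ay': -0.0001, 'az
{'x': -0.0004, 'y': -0.0056, 'z': -0.0033, 'ax': 0.0852, 'ay': -0.0001, 'az
{'x': -0.0004, 'y': -0.0058, 'z': -0.0028, 'ax': 0.0852, 'ay': -0.0001, 'az
{'x': -0.0004, 'y': -0.006, 'z': -0.0023, 'ax': 0.0852, 'ay': -0.0001, 'az'
{'x': -0.0004, 'y': -0.0062, 'z': -0.0018, 'ax': 0.0852, 'ay': -0.0001, 'az
{'x': -0.0004, 'y': -0.0063, 'z': -0.0013, 'ax': 0.0852, 'ay': -0.0001, 'az
{'x': -0.0004, 'y': -0.0064, 'z': -0.0007, 'ax': 0.0852, 'ay': -0.0001, 'az
{'x': -0.0004, 'y': -0.0065, 'z': -0.0002, 'ax': 0.0852, 'ay': -0.0
[... 220 characters left out ...]
': -0.0001, 'az'
{'x': -0.0004, 'y': -0.0061, 'z': 0.002, 'ax': 0.0852, 'ay': -0.0001, 'az':
{'x': -0.0004, 'y': -0.006, 'z': 0.0025, 'ax': 0.0852, 'ay': -0.0001, 'az':
{'x': -0.0004, 'y': -0.0057, 'z': 0.003, 'ax': 0.0852, 'ay': -0.0001, 'az':
{'x': -0.0004, 'y': -0.0054, 'z': 0.0035, 'ax': 0.0852, 'ay': -0.0001, 'az'
{'x': -0.0004, 'y': -0.0051, 'z': 0.0039, 'ax': 0.0852, 'ay': -0.0001, 'az'
{'x': -0.0004, 'y': -0.0048, 'z': 0.0044, 'ax': 0.0852, 'ay': -0.0001, 'az'
{'x': -0.0004, 'y': -0.0044, 'z': 0.0047, 'ax': 0.0852, 'ay': -0.0001, 'az'
{'x': -0.0004, 'y': -0.004, 'z': 0.0051, 'ax': 0.0852, 'ay': -0.0001, 'az':
{'x': -0.0004, 'y': -0.0035, 'z': 0.0054, 'ax': 0.0852, 'ay': -0.0001, 'az'
```

Emit:
play_rows --deltas '[{"fingers":255,"x":0,"y":-0.002,"z":-0.003,"ax":0.03,"ay":0,"az":0},{"fingers":255,"x":0,"y":-0.004,"z":-0.005,"ax":0.06,"ay":0,"az":0},{"fingers":255,"x":-0.001,"y":-0.004,"z":-0.005,"ax":0.085,"ay":0,"az":0},{"fingers":255,"x":-0.001,"y":-0.0045,"z":-0.0046,"ax":0.085,"ay":0,"az":0},{"fingers":255,"x":-0.001,"y":-0.005,"z":-0.004,"ax":0.085,"ay":0,"az":0}]'

```text
time: 11.0
tool_pos: [554.9, -312.7, 118.5]
tcp_rot: [0.643, 0.291, 0.645, -0.292]
wrist_force: [0.1, -0.4, -5.9]
gripper_width: 39.4
```

Emit:
play_rows --deltas '[{"fingers":255,"x":-0.001,"y":-0.005,"z":-0.004,"ax":0.085,"ay":0,"az":0},{"fingers":255,"x":-0.001,"y":-0.0055,"z":-0.0035,"ax":0.085,"ay":0,"az":0},{"fingers":255,"x":-0.001,"y":-0.006,"z":-0.003,"ax":0.085,"ay":0,"az":0},{"fingers":255,"x":-0.001,"y":-0.006,"z":-0.0025,"ax":0.085,"ay":0,"az":0},{"fingers":255,"x":-0.001,"y":-0.006,"z":-0.002,"ax":0.085,"ay":0,"az":0}]'

```text
time: 11.62
tool_pos: [517.8, -313.2, 124.7]
tcp_rot: [0.564, 0.426, 0.564, -0.427]
wrist_force: [1.4, -0.3, -5.8]
gripper_width: 39.8
```

Emit:
play_rows --deltas '[{"fingers":255,"x":0,"y":-0.0063,"z":-0.0013,"ax":0.085,"ay":0,"az":0},{"fingers":255,"x":0,"y":-0.0064,"z":-0.001,"ax":0.085,"ay":0,"az":0},{"fingers":255,"x":0,"y":-0.0065,"z":0,"ax":0.085,"ay":0,"az":0},{"fingers":255,"x":0,"y":-0.0065,"z":0,"ax":0.085,"ay":0,"az":0},{"fingers":255,"x":0,"y":-0.0065,"z":0.001,"ax":0.085,"ay":0,"az":0}]'

```text
time: 12.25
tool_pos: [481.0, -313.4, 126.0]
tcp_rot: [-0.457, -0.541, -0.454, 0.541]
wrist_force: [0.9, -0.5, -6.3]
gripper_width: 39.5
```

Emit:
play_rows --deltas '[{"fingers":255,"x":0,"y":-0.0063,"z":0.0015,"ax":0.085,"ay":0,"az":0},{"fingers":255,"x":0,"y":-0.006,"z":0.002,"ax":0.085,"ay":0,"az":0},{"fingers":255,"x":0,"y":-0.006,"z":0.0025,"ax":0.085,"ay":0,"az":0},{"fingers":255,"x":0,"y":-0.0057,"z":0.003,"ax":0.085,"ay":0,"az":0},{"fingers":255,"x":0,"y":-0.0054,"z":0.0035,"ax":0.085,"ay":0,"az":0}]'

```text
time: 12.88
tool_pos: [444.5, -313.5, 127.4]
tcp_rot: [0.327, 0.629, 0.321, -0.628]
wrist_force: [0.9, -0.5, -6.0]
gripper_width: 39.4
```

```bash
python3 plan.py 427 -316 125 -150 0 5
```

```text
t 12.875 p [ 444.5 -313.5  127.4] F [ 0.89 -0.55 -6.  ] M [-0.023  0.02   0.011] w 39.4 q [-0.74  0.36  1.73 -0.    1.04 -0.12] total deg [24.6  0.  -0.5]
tool y world [ 0.815 -0.58   0.008] tilt -0.09
{'x': 0.0005, 'y': -0.0026, 'z': 0.0024, 'ax': 0.0858, 'ay': 0.0, 'az': -0.0017}
{'x': 0.0005, 'y': -0.0023, 'z': 0.0027, 'ax': 0.0858, 'ay': 0.0, 'az': -0.0017}
{'x': 0.0005, 'y': -0.0021, 'z': 0.0029, 'ax': 0.0858, 'ay': 0.0, 'az': -0.0017}
{'x': 0.0005, 'y': -0.0019, 'z': 0.003, 'ax': 0.0858, 'ay': 0.0, 'az': -0.0017}
{'x': 0.0005, 'y': -0.0016, 'z': 0.0032, 'ax': 0.0858, 'ay': 0.0, 'az': -0.0017}
```

Emit:
play_rows --deltas '[{"fingers":255,"x":0,"y":-0.0026,"z":0.0024,"ax":0.085,"ay":0,"az":-0.002},{"fingers":255,"x":0,"y":-0.0023,"z":0.0027,"ax":0.085,"ay":0,"az":-0.002},{"fingers":255,"x":0,"y":-0.002,"z":0.003,"ax":0.085,"ay":0,"az":-0.002},{"fingers":255,"x":0,"y":-0.001,"z":0.003,"ax":0.07,"ay":0,"az":-0.002},{"fingers":255,"x":0,"y":0,"z":0.002,"ax":0.04,"ay":0,"az":0}]'

```text
time: 13.5
tool_pos: [425.4, -315.6, 129.0]
tcp_rot: [0.2, 0.68, 0.196, -0.678]
wrist_force: [-0.1, 1.5, -5.9]
gripper_width: 39.5
```

```bash
python3 plan.py 427 -316 115 -150 12 5;  python3 -c "
from h import *
a=cap('top');b=cap('scene');save(np.hstack([a['frame'][110:260,260:430],b['frame'][80:230,80:250]]),'s6.png',2.3)
np.save('base_s.npy',b['frame']);np.save('base_t.npy',a['frame'])"
```

```text
t 13.5 p [ 425.4 -315.6  129. ] F [-0.13  1.47 -5.94] M [ 0.045 -0.013  0.006] w 39.5 q [-0.77  0.34  1.76 -0.    1.04  0.24] total deg [  2.5 -12.   -0.5]
tool y world [ 0.537 -0.843  0.005] tilt -0.05
{'x': 0.0028, 'y': 0.0002, 'z': -0.0002, 'ax': 0.0086, 'ay': -0.042, 'az': -0.0019}
{'x': 0.0028, 'y': 0.0002, 'z': -0.0004, 'ax': 0.0086, 'ay': -0.042, 'az': -0.0019}
{'x': 0.0028, 'y': 0.0002, 'z': -0.0005, 'ax': 0.0086, 'ay': -0.042, 'az': -0.0019}
{'x': 0.0027, 'y': 0.0002, 'z': -0.0006, 'ax': 0.0086, 'ay': -0.042, 'az': -0.0019}
{'x': 0.0027, 'y': 0.0002, 'z': -0.0007, 'ax': 0.0086, 'ay': -0.042, 'az': -0.0019}
```

View pics/s6.png

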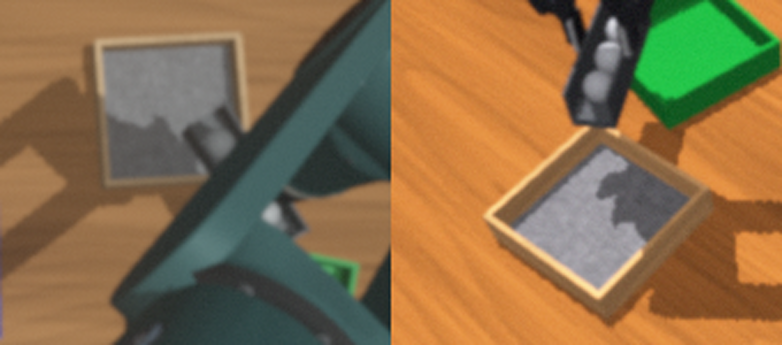

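The scene view now shows into the cup (balls at crop (607,55) and (598,85)) and the whole tray, with the lip over the tray's near corner. Tilting to 12°.

Emit:
play_rows --deltas '[{"fingers":255,"x":0.002,"y":0,"z":0,"ax":0.008,"ay":-0.03,"az":-0.002},{"fingers":255,"x":0.003,"y":0,"z":0,"ax":0.008,"ay":-0.045,"az":-0.002},{"fingers":255,"x":0.003,"y":0,"z":0,"ax":0.008,"ay":-0.05,"az":-0.002},{"fingers":255,"x":0.003,"y":0,"z":0,"ax":0.008,"ay":-0.045,"az":-0.002},{"fingers":255,"x":0.002,"y":0,"z":0,"ax":0.008,"ay":-0.03,"az":0}]'

```text
time: 14.22
tool_pos: [423.8, -315.9, 117.3]
tcp_rot: [-0.203, -0.611, -0.162, 0.747]
wrist_force: [-0.5, 0.4, -5.7]
gripper_width: 39.4
```

Emit:
play_rows --deltas '[{"fingers":255,"x":0,"y":0,"z":0,"ax":0,"ay":-0.018,"az":0},{"fingers":255,"x":0,"y":0,"z":0,"ax":0,"ay":-0.018,"az":0},{"fingers":255,"x":0,"y":0,"z":0,"ax":0,"ay":-0.018,"az":0},{"fingers":255,"x":0,"y":0,"z":0,"ax":0,"ay":-0.012,"az":0},{"fingers":255,"x":0,"y":0,"z":0,"ax":0,"ay":0,"az":0}]'

```text
time: 14.85
tool_pos: [424.5, -315.4, 117.6]
tcp_rot: [-0.209, -0.586, -0.155, 0.767]
wrist_force: [-0.3, -0.5, -6.3]
gripper_width: 39.3
```

```bash
python3 look.py; python3 plan.py 427 -316 115 -150 20 5|head -3
```

```text
t 14.85 p [ 424.5 -315.4  117.6] F [-0.26 -0.48 -6.26] M [ 0.254 -0.398  0.008] w 39.3 q [-0.59  0.44  1.68 -0.27  1.16  0.58] tooltilt 15.38
top [344.9 140.9] 233 [ 554. -301.   23.]
t 14.95 p [ 424.3 -315.4  117.6] F [-0.49 -0.16 -6.2 ] M [ 0.277 -0.359 -0.016] w 39.7 q [-0.59  0.44  1.68 -0.27  1.16  0.58] total deg [ 0.1 -4.6 -0.5]
tool y world [ 0.503 -0.864  0.007] tilt 15.36
{'x': 0.0004, 'y': 0.0004, 'z': -0.0005, 'ax': 0.0003, 'ay': -0.0162, 'az': -0.0016}
```

Emit:
play_rows --deltas '[{"fingers":255,"x":0,"y":0,"z":0,"ax":0,"ay":-0.018,"az":0},{"fingers":255,"x":0,"y":0,"z":0,"ax":0,"ay":-0.018,"az":0},{"fingers":255,"x":0,"y":0,"z":0,"ax":0,"ay":-0.018,"az":0},{"fingers":255,"x":0,"y":0,"z":0,"ax":0,"ay":-0.012,"az":0},{"fingers":255,"x":0,"y":0,"z":0,"ax":0,"ay":0,"az":0}]'

```text
time: 15.58
tool_pos: [424.6, -315.5, 117.6]
tcp_rot: [-0.215, -0.559, -0.148, 0.787]
wrist_force: [-0.8, -0.4, -5.9]
gripper_width: 39.8
```

```bash
python3 look.py
```

```text
t 15.57 p [ 424.6 -315.5  117.6] F [-0.76 -0.44 -5.9 ] M [ 0.212 -0.491  0.025] w 39.8 q [-0.55  0.46  1.65 -0.32  1.21  0.64] tooltilt 19.38
```

Emit:
play_rows --deltas '[{"fingers":255,"x":0,"y":0,"z":0,"ax":0,"ay":-0.018,"az":0},{"fingers":255,"x":0,"y":0,"z":0,"ax":0,"ay":-0.018,"az":0},{"fingers":255,"x":0,"y":0,"z":0,"ax":0,"ay":-0.018,"az":0},{"fingers":255,"x":0,"y":0,"z":0,"ax":0,"ay":0,"az":0},{"fingers":255,"x":0,"y":0,"z":0,"ax":0,"ay":0,"az":0}]'

```text
time: 16.3
tool_pos: [424.7, -315.7, 117.6]
tcp_rot: [-0.219, -0.536, -0.141, 0.803]
wrist_force: [-0.8, -0.1, -5.7]
gripper_width: 39.7
```

```bash
python3 look.py
```

```text
t 16.3 p [ 424.7 -315.7  117.6] F [-0.84 -0.1  -5.66] M [ 0.333 -0.602 -0.007] w 39.7 q [-0.52  0.49  1.63 -0.36  1.25  0.68] tooltilt 22.65
```

Emit:
play_rows --deltas '[{"fingers":255,"x":0,"y":0,"z":0,"ax":0,"ay":-0.018,"az":0},{"fingers":255,"x":0,"y":0,"z":0,"ax":0,"ay":-0.018,"az":0},{"fingers":255,"x":0,"y":0,"z":0,"ax":0,"ay":-0.018,"az":0},{"fingers":255,"x":0,"y":0,"z":0,"ax":0,"ay":0,"az":0},{"fingers":255,"x":0,"y":0,"z":0,"ax":0,"ay":0,"az":0}]'

```text
time: 17.02
tool_pos: [424.8, -315.8, 117.6]
tcp_rot: [-0.223, -0.513, -0.135, 0.818]
wrist_force: [-0.0, -0.4, -5.8]
gripper_width: 39.5
```

```bash
cat >> look.py <<'E'
B=np.load('base_s.npy').astype(int); d=((scene.astype(int)-B).max(2)>40).astype(np.uint8); d[:,:80]=0; d[:,250:]=0; d[:128]=0
k,l,st,ce=cv2.connectedComponentsWithStats(d); print('new bright',[(ce[i].round().tolist(),int(st[i,4])) for i in range(1,k) if st[i,4]>25])
E
python3 look.py
```

```text
t 17.02 p [ 424.8 -315.8  117.6] F [-0.03 -0.36 -5.79] M [ 0.342 -0.578 -0.051] w 39.5 q [-0.49  0.52  1.6  -0.4   1.29  0.73] tooltilt 25.93
new bright [([171.0, 133.0], 115), ([192.0, 136.0], 42), ([209.0, 157.0], 82), ([174.0, 159.0], 58), ([227.0, 193.0], 1388)]
```

Emit:
play_rows --deltas '[{"fingers":255,"x":0,"y":0,"z":0,"ax":0,"ay":-0.018,"az":0},{"fingers":255,"x":0,"y":0,"z":0,"ax":0,"ay":-0.018,"az":0},{"fingers":255,"x":0,"y":0,"z":0,"ax":0,"ay":-0.018,"az":0},{"fingers":255,"x":0,"y":0,"z":0,"ax":0,"ay":0,"az":0},{"fingers":255,"x":0,"y":0,"z":0,"ax":0,"ay":0,"az":0}]'

```text
time: 17.75
tool_pos: [425.3, -316.1, 118.1]
tcp_rot: [-0.226, -0.49, -0.128, 0.832]
wrist_force: [0.2, 0.3, -4.7]
gripper_width: 39.7
```

```bash
python3 look.py
```

```text
t 17.75 p [ 425.3 -316.1  118.1] F [ 0.18  0.35 -4.7 ] M [ 0.368 -0.633  0.029] w 39.7 q [-0.46  0.54  1.58 -0.44  1.33  0.76] tooltilt 29.21
scene [162.1 195. ] 62 [ 565. -236.   23.]
new bright [([174.0, 133.0], 40), ([192.0, 136.0], 57), ([209.0, 158.0], 101), ([174.0, 159.0], 65), ([227.0, 195.0], 1570), ([162.0, 195.0], 56)]
```

Ball 1 is out at about 28°: Fz dropped from 5.8 to 4.7 and a new blob sits in the tray at (565,-236). Continuing.

Emit:
play_rows --deltas '[{"fingers":255,"x":0,"y":0,"z":0,"ax":0,"ay":-0.018,"az":0},{"fingers":255,"x":0,"y":0,"z":0,"ax":0,"ay":-0.018,"az":0},{"fingers":255,"x":0,"y":0,"z":0,"ax":0,"ay":-0.018,"az":0},{"fingers":255,"x":0,"y":0,"z":0,"ax":0,"ay":-0.018,"az":0},{"fingers":255,"x":0,"y":0,"z":0,"ax":0,"ay":0,"az":0}]'

```text
time: 18.48
tool_pos: [425.4, -316.2, 118.0]
tcp_rot: [-0.231, -0.458, -0.119, 0.85]
wrist_force: [0.3, 0.2, -5.2]
gripper_width: 39.6
```

```bash
python3 look.py | grep -v new
```

```text
t 18.48 p [ 425.4 -316.2  118. ] F [ 0.28  0.21 -5.17] M [ 0.443 -0.726 -0.02 ] w 39.6 q [-0.43  0.58  1.55 -0.48  1.39  0.8 ] tooltilt 33.59
scene [161.5 195.2] 56 [ 566. -237.   23.]
```

Emit:
play_rows --deltas '[{"fingers":255,"x":0,"y":0,"z":0,"ax":0,"ay":-0.018,"az":0},{"fingers":255,"x":0,"y":0,"z":0,"ax":0,"ay":-0.018,"az":0},{"fingers":255,"x":0,"y":0,"z":0,"ax":0,"ay":-0.018,"az":0},{"fingers":255,"x":0,"y":0,"z":0,"ax":0,"ay":0,"az":0},{"fingers":255,"x":0,"y":0,"z":0,"ax":0,"ay":0,"az":0}]'

```text
time: 19.2
tool_pos: [425.5, -316.4, 118.3]
tcp_rot: [-0.234, -0.433, -0.112, 0.863]
wrist_force: [0.6, -0.0, -4.6]
gripper_width: 39.5
```

```bash
python3 look.py | grep -v new
```

```text
t 19.2 p [ 425.5 -316.4  118.3] F [ 0.55 -0.02 -4.59] M [ 0.467 -0.783  0.028] w 39.5 q [-0.4   0.61  1.53 -0.51  1.43  0.83] tooltilt 36.85
scene [160.9 195.2] 45 [ 567. -238.   23.]
```

Emit:
play_rows --deltas '[{"fingers":255,"x":0,"y":0,"z":0,"ax":0,"ay":-0.015,"az":0},{"fingers":255,"x":0,"y":0,"z":0,"ax":0,"ay":-0.018,"az":0},{"fingers":255,"x":0,"y":0,"z":0,"ax":0,"ay":-0.01,"az":0},{"fingers":255,"x":0,"y":0,"z":0,"ax":0,"ay":0,"az":0},{"fingers":255,"x":0,"y":0,"z":0,"ax":0,"ay":0,"az":0}]'

```text
time: 19.92
tool_pos: [425.4, -316.6, 118.4]
tcp_rot: [-0.237, -0.413, -0.106, 0.873]
wrist_force: [-0.6, -0.1, -4.3]
gripper_width: 39.5
```

```bash
python3 look.py | grep -v new
```

```text
t 19.93 p [ 425.4 -316.6  118.4] F [-0.6  -0.08 -4.29] M [ 0.411 -0.717 -0.073] w 39.5 q [-0.39  0.64  1.51 -0.54  1.47  0.85] tooltilt 39.48
scene [160.3 195.1] 39 [ 568. -239.   23.]
```

Emit:
play_rows --deltas '[{"fingers":255,"x":0,"y":0,"z":0,"ax":0,"ay":-0.015,"az":0},{"fingers":255,"x":0,"y":0,"z":0,"ax":0,"ay":-0.018,"az":0},{"fingers":255,"x":0,"y":0,"z":0,"ax":0,"ay":-0.01,"az":0},{"fingers":255,"x":0,"y":0,"z":0,"ax":0,"ay":0,"az":0},{"fingers":255,"x":0,"y":0,"z":0,"ax":0,"ay":0,"az":0}]'

```text
time: 20.65
tool_pos: [425.7, -316.8, 118.7]
tcp_rot: [-0.239, -0.394, -0.1, 0.882]
wrist_force: [0.1, 1.0, -3.9]
gripper_width: 39.7
```

```bash
python3 look.py; python3 -c "
from h import *
b=cap('scene');save(b['frame'][80:230,80:250],'s7.png',3.5)"
```

```text
t 20.65 p [ 425.7 -316.8  118.7] F [ 0.12  1.   -3.87] M [ 0.442 -0.717  0.041] w 39.7 q [-0.37  0.66  1.49 -0.56  1.5   0.87] tooltilt 42.09
scene [161.3 185.5] 18 [ 549. -257.   23.]
scene [160.4 196.2] 16 [ 570. -237.   23.]
new bright [([175.0, 132.0], 35), ([196.0, 138.0], 127), ([224.0, 193.0], 1911), ([173.0, 160.0], 60), ([187.0, 173.0], 129)]
```

View pics/s7.png

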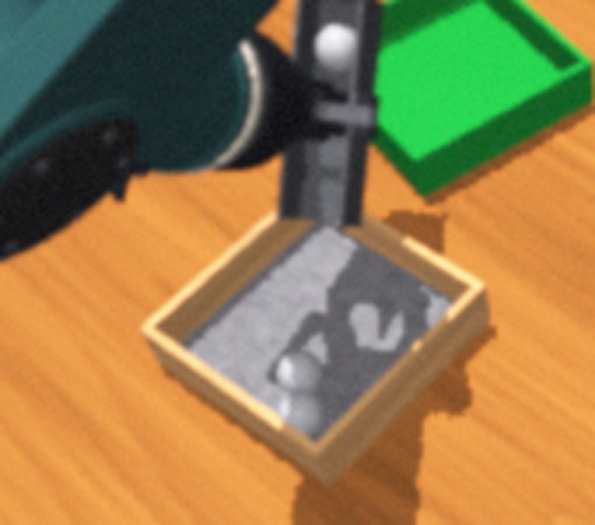

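Two balls are in the tray, at crop (297,370) and (298,408). The third is in the cup at (335,45). Levelling the cup now.

Emit:
play_rows --deltas '[{"fingers":255,"x":0,"y":0,"z":0,"ax":0,"ay":0.03,"az":0},{"fingers":255,"x":0,"y":0,"z":0,"ax":0,"ay":0.06,"az":0},{"fingers":255,"x":0,"y":0,"z":0,"ax":0,"ay":0.08,"az":0},{"fingers":255,"x":0,"y":0,"z":0,"ax":0,"ay":0.09,"az":0},{"fingers":255,"x":0,"y":0,"z":0,"ax":0,"ay":0.09,"az":0}]'

```text
time: 21.42
tool_pos: [425.7, -316.2, 119.0]
tcp_rot: [-0.218, -0.546, -0.142, 0.796]
wrist_force: [-0.8, -0.7, -3.9]
gripper_width: 39.7
```

Emit:
play_rows --deltas '[{"fingers":255,"x":-0.002,"y":0,"z":0,"ax":0,"ay":0.09,"az":0},{"fingers":255,"x":-0.002,"y":0,"z":0,"ax":0,"ay":0.09,"az":0},{"fingers":255,"x":-0.002,"y":0,"z":0,"ax":0,"ay":0.09,"az":0},{"fingers":255,"x":-0.002,"y":0,"z":0,"ax":0,"ay":0.07,"az":0},{"fingers":255,"x":-0.002,"y":0,"z":0,"ax":0,"ay":0.035,"az":0}]'

```text
time: 22.05
tool_pos: [422.2, -315.4, 132.6]
tcp_rot: [0.187, 0.689, 0.18, -0.677]
wrist_force: [-0.1, -1.0, -4.6]
gripper_width: 39.3
```

```bash
python3 plan.py 455 -80 130 -130 0 20
```

```text
t 22.05 p [ 422.2 -315.4  132.6] F [-0.06 -1.03 -4.65] M [ 0.051 -0.013  0.037] w 39.3 q [-0.78  0.33  1.77  0.01  1.03  0.26] total deg [-19.9  -0.7  -0.9]
tool y world [ 0.502 -0.865  0.014] tilt -0.48
{'x': 0.0001, 'y': -0.0094, 'z': -0.0073, 'ax': -0.0174, 'ay': -0.0006, 'az': -0.0008}
{'x': 0.0001, 'y': -0.0092, 'z': -0.0075, 'ax': -0.0174, 'ay': -0.0006, 'az': -0.0008}
{'x': 0.0001, 'y': -0.0091, 'z': -0.0076, 'ax': -0.0174, 'ay': -0.0006, 'az': -0.0008}
{'x': 0.0001, 'y': -0.009, 'z': -0.0078, 'ax': -0.0174, 'ay': -0.0006, 'az': -0.0008}
{'x': 0.0001, 'y': -0.0088, 'z': -0.008, 'ax': -0.0174, 'ay': -0.0006, 'az': -0.0008}
{'x': 0.0001, 'y': -0.0087, 'z': -0.0081, 'ax': -0.0174, 'ay': -0.0006, 'az': -0.0008}
{'x': 0.0001, 'y': -0.0085, 'z': -0.0083, 'ax': -0.0174, 'ay': -0.0006, 'az': -0.0008}
{'x': 0.0001, 'y': -0.0084, 'z': -0.0084, 'ax': -0.0174, 'ay': -0.0006, 'az': -0.0008}
{'x': 0.0001, 'y': -0.0083, 'z': -0.0085, 'ax': -0.0174, 'ay': -0.0006, 'az': -0.0008}
{'x': 0.0001, 'y': -0.0081, 'z': -0.0087, 'ax': -0.0174, 'ay': -0.0006, 'az': -0.0008}
{'x': 0.0001, 'y': -0.008, 'z': -0.0088, 'ax': -0.0174, 'ay': -0.0006, 'az': -0.0008}
{'x': 0.0001, 'y': -0.0078, 'z': -0.009, 'ax': -0.0174, 'ay': -0.0006, 'az': -0.0008}
{'x': 0.0001, 'y': -0.0076, 'z': -0.0091, 'ax': -0.0174, 'ay': -0.0006, 'az': -0.0008}
{'x': 0.0001, 'y': -0.0075, 'z': -0.0092, 'ax': -0.0174, 'ay': -0.0006, 'az': -0.0008}
{'x': 0.0001, 'y': -0.0073, 'z': -0.0094, 'ax': -0.0174, 'ay': -0.0006, 'az': -0.0008}
{'x': 0.0001, 'y': -0.0072, 'z': -0.0095, 'ax': -0.0174, 'ay': -0.0006, 'az': -0.0008}
{'x': 0.0001, 'y': -0.007, 'z': -0.0096, 'ax': -0.0174, 'ay': -0.0006, 'az': -0.0008}
{'x': 0.0001, 'y': -0.0068, 'z': -0.0097, 'ax': -0.0174, 'ay': -0.0006, 'az': -0.0008}
{'x': 0.0001, 'y': -0.0067, 'z': -0.0098, 'ax': -0.0174, 'ay': -0.0006, 'az': -0.0008}
{'x': 0.0001, 'y': -0.0065, 'z': -0.01, 'ax': -0.0174, 'ay': -0.0006, 'az': -0.0008}
```

Emit:
play_rows --deltas '[{"fingers":255,"x":0,"y":-0.004,"z":-0.004,"ax":0,"ay":-0.004,"az":-0.005},{"fingers":255,"x":0,"y":-0.008,"z":-0.009,"ax":0,"ay":-0.004,"az":-0.005},{"fingers":255,"x":0,"y":-0.012,"z":-0.013,"ax":0,"ay":0,"az":-0.004},{"fingers":255,"x":0,"y":-0.014,"z":-0.016,"ax":0,"ay":0,"az":0},{"fingers":255,"x":0,"y":-0.014,"z":-0.016,"ax":0,"ay":0,"az":0}]'

```text
time: 22.68
tool_pos: [445.9, -236.3, 133.1]
tcp_rot: [0.182, 0.684, 0.184, -0.682]
wrist_force: [0.0, 0.3, -4.2]
gripper_width: 39.6
```

Emit:
play_rows --deltas '[{"fingers":255,"x":0,"y":-0.014,"z":-0.016,"ax":0,"ay":0,"az":0},{"fingers":255,"x":0,"y":-0.014,"z":-0.016,"ax":0,"ay":0,"az":0},{"fingers":255,"x":0,"y":-0.014,"z":-0.016,"ax":0,"ay":0,"az":0},{"fingers":255,"x":0,"y":-0.014,"z":-0.016,"ax":0,"ay":0,"az":0},{"fingers":255,"x":0,"y":-0.014,"z":-0.016,"ax":0,"ay":0,"az":0}]'

```text
time: 23.3
tool_pos: [481.5, -123.2, 132.6]
tcp_rot: [-0.184, -0.682, -0.188, 0.683]
wrist_force: [0.5, 0.7, -3.9]
gripper_width: 39.3
```

Emit:
play_rows --deltas '[{"fingers":255,"x":0,"y":-0.014,"z":-0.016,"ax":0,"ay":0,"az":0},{"fingers":255,"x":0,"y":-0.014,"z":-0.016,"ax":0,"ay":0,"az":0},{"fingers":255,"x":0,"y":-0.014,"z":-0.016,"ax":0,"ay":0,"az":0},{"fingers":255,"x":0,"y":-0.01,"z":-0.011,"ax":0,"ay":0,"az":0},{"fingers":255,"x":0,"y":-0.005,"z":-0.006,"ax":0,"ay":0,"az":0}]'

```text
time: 23.92
tool_pos: [508.3, -29.5, 132.0]
tcp_rot: [-0.187, -0.679, -0.192, 0.683]
wrist_force: [-0.0, 0.0, -4.8]
gripper_width: 39.5
```

```bash
python3 plan.py 515 -40 10 -150 0 10|head -4; python3 -c "
from h import *
b=cap('scene');save(b['frame'][80:320,80:380],'s8.png',2.2)"
```

```text
t 23.925 p [508.3 -29.5 132. ] F [-0.01  0.01 -4.82] M [-0.006 -0.033 -0.008] w 39.5 q [-0.2   0.32  1.79  0.    1.04  0.83] total deg [1.1 0.2 0.5]
tool y world [ 0.517 -0.856 -0.008] tilt 0.17
{'x': 0.0122, 'y': 0.0013, 'z': -0.0001, 'ax': 0.0019, 'ay': 0.0003, 'az': 0.0008}
{'x': 0.0122, 'y': 0.0013, 'z': -0.0001, 'ax': 0.0019, 'ay': 0.0003, 'az': 0.0008}
```

View pics/s8.png

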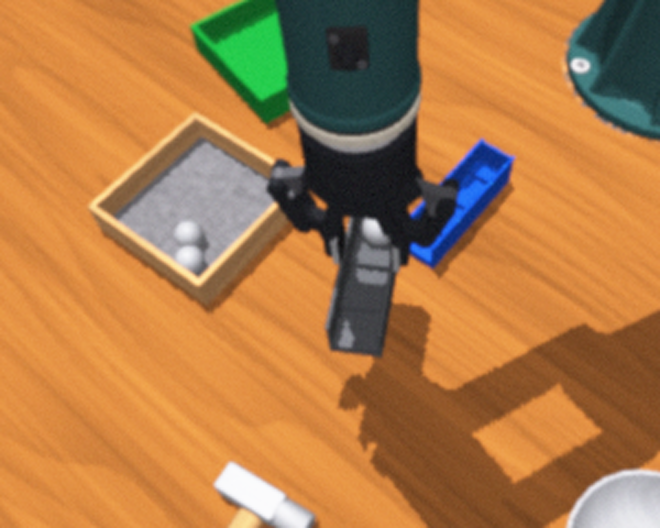

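Two balls lie in the tray at (188,232) and (190,258), and one is in the cup at (375,230). The bench below is clear, so I lower the cup.

Emit:
play_rows --deltas '[{"fingers":255,"x":0.006,"y":0,"z":0,"ax":0,"ay":0.002,"az":0.003},{"fingers":255,"x":0.012,"y":0,"z":0,"ax":0,"ay":0.001,"az":0.003},{"fingers":255,"x":0.018,"y":0,"z":0,"ax":0,"ay":0,"az":0.003},{"fingers":255,"x":0.018,"y":0,"z":0,"ax":0,"ay":0,"az":0},{"fingers":255,"x":0.018,"y":0,"z":0,"ax":0,"ay":0,"az":0}]'

```text
time: 24.6
tool_pos: [508.5, -31.6, 56.6]
tcp_rot: [0.19, 0.682, 0.188, -0.681]
wrist_force: [0.3, 0.9, -3.7]
gripper_width: 39.7
```

Emit:
play_rows --deltas '[{"fingers":255,"x":0.016,"y":0,"z":0,"ax":0,"ay":0,"az":0},{"fingers":255,"x":0.013,"y":0,"z":0,"ax":0,"ay":0,"az":0},{"fingers":255,"x":0.008,"y":0,"z":0,"ax":0,"ay":0,"az":0},{"fingers":255,"x":0.003,"y":0,"z":0,"ax":0,"ay":0,"az":0},{"fingers":255,"x":0.001,"y":0,"z":0,"ax":0,"ay":0,"az":0}]'

```text
time: 25.22
tool_pos: [506.6, -33.5, 11.1]
tcp_rot: [-0.188, -0.681, -0.187, 0.682]
wrist_force: [0.9, 0.2, -4.3]
gripper_width: 39.9
```

```bash
python3 plan.py 508 -30 9.5 -150 0 1
```

```text
t 25.225 p [506.6 -33.5  11.1] F [ 0.9   0.22 -4.32] M [ 0.072 -0.071 -0.02 ] w 39.9 q [-0.2   0.5   1.9  -0.    0.75  0.84] total deg [ 0.8  0.1 -0.1]
tool y world [ 0.511 -0.859  0.001] tilt 0.1
{'x': 0.0016, 'y': -0.0023, 'z': -0.003, 'ax': 0.0132, 'ay': 0.0018, 'az': -0.0012}
```

Still fully hanging, at -4.3 N. Lowering the last 1–2 mm and watching for contact.

Emit:
play_rows --deltas '[{"fingers":255,"x":0.001,"y":0,"z":0,"ax":0,"ay":0.001,"az":0},{"fingers":255,"x":0.001,"y":0,"z":0,"ax":0,"ay":0.001,"az":0},{"fingers":255,"x":0.0005,"y":0,"z":0,"ax":0,"ay":0,"az":0},{"fingers":255,"x":0,"y":0,"z":0,"ax":0,"ay":0,"az":0},{"fingers":255,"x":0,"y":0,"z":0,"ax":0,"ay":0,"az":0}]'

```text
time: 25.85
tool_pos: [507.8, -33.6, 9.8]
tcp_rot: [0.188, 0.683, 0.187, -0.681]
wrist_force: [0.2, 0.7, -4.6]
gripper_width: 39.4
```

Emit:
play_rows --deltas '[{"fingers":255,"x":0.001,"y":0,"z":0,"ax":0,"ay":0,"az":0},{"fingers":255,"x":0.001,"y":0,"z":0,"ax":0,"ay":0,"az":0},{"fingers":255,"x":0.0005,"y":0,"z":0,"ax":0,"ay":0,"az":0},{"fingers":255,"x":0,"y":0,"z":0,"ax":0,"ay":0,"az":0},{"fingers":255,"x":0,"y":0,"z":0,"ax":0,"ay":0,"az":0}]'

```text
time: 26.48
tool_pos: [508.0, -33.6, 9.0]
tcp_rot: [0.189, 0.683, 0.187, -0.68]
wrist_force: [-0.3, -0.4, -1.4]
gripper_width: 39.1
```

Contact: the load has gone to the bench at z = 9.0. Releasing.

Emit:
play_rows --deltas '[{"fingers":120,"x":0,"y":0,"z":0,"ax":0,"ay":0,"az":0},{"fingers":100,"x":0,"y":0,"z":0,"ax":0,"ay":0,"az":0},{"fingers":60,"x":0,"y":0,"z":0,"ax":0,"ay":0,"az":0},{"fingers":0,"x":0,"y":0,"z":0,"ax":0,"ay":0,"az":0},{"fingers":0,"x":0,"y":0,"z":0,"ax":0,"ay":0,"az":0}]'

```text
time: 27.1
tool_pos: [509.4, -33.9, 9.3]
tcp_rot: [0.189, 0.684, 0.186, -0.68]
wrist_force: [0.1, 0.9, -0.6]
gripper_width: 85.0
```

Emit:
play_rows --deltas '[{"fingers":0,"x":0,"y":0,"z":0,"ax":0,"ay":0,"az":0},{"fingers":0,"x":-0.01,"y":0,"z":0,"ax":0,"ay":0,"az":0},{"fingers":0,"x":-0.02,"y":0,"z":0,"ax":0,"ay":0,"az":0},{"fingers":0,"x":-0.03,"y":0,"z":0,"ax":0,"ay":0,"az":0},{"fingers":0,"x":-0.03,"y":0,"z":0,"ax":0,"ay":0,"az":0}]'

```text
time: 27.72
tool_pos: [506.8, -33.4, 101.3]
tcp_rot: [0.188, 0.682, 0.187, -0.681]
wrist_force: [0.3, -0.3, 0.2]
gripper_width: 85.7
```

Emit:
play_rows --deltas '[{"fingers":0,"x":-0.03,"y":0,"z":0,"ax":0,"ay":0,"az":0},{"fingers":0,"x":-0.03,"y":0,"z":0,"ax":0,"ay":0,"az":0},{"fingers":0,"x":-0.02,"y":0,"z":0,"ax":0,"ay":0,"az":0},{"fingers":0,"x":0,"y":0,"z":0,"ax":0,"ay":0,"az":0},{"fingers":0,"x":0,"y":0,"z":0,"ax":0,"ay":0,"az":0}]'

```text
time: 28.35
tool_pos: [507.3, -33.4, 188.7]
tcp_rot: [0.189, 0.684, 0.186, -0.679]
wrist_force: [-0.4, -0.2, -0.2]
gripper_width: 85.4
```

```bash
python3 -c "
from h import *
b=cap('scene');save(b['frame'][80:320,80:380],'s9.png',2.2);s=r.get_state();print(s['time'],s['wrist_force'],np.abs(s['qvel']).max())
a=cap('top');b2=cap('scene');d=np.abs(b2['frame'].astype(int)-b['frame']).max(2);print('moving px',(d>40).sum())"
```

```text
28.4 [-1.1380487   0.16121268  0.43042449] 0.011811645369899152
moving px 0
```

View pics/s9.png

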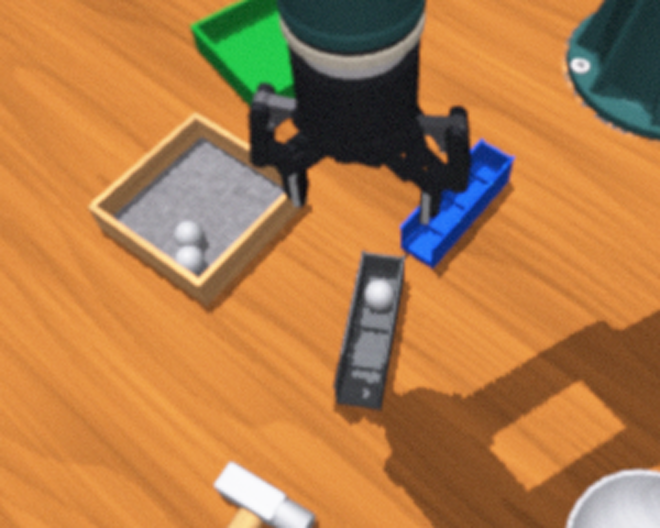

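The cup stands upright and clear with one ball in it at (379,294). Two balls are in the tray at (188,232) and (190,258), and nothing moves between frames. Handing in.

```bash
python3 -c "
from h import *
print(r.finish_job())"
```

```text
the job is handed in; nothing more can be done
None
```

I poured exactly two balls into the wooden tray, kept the third in the cup, and stood the cup back on the bench clear of the tray. The job was handed in at about 28.5 s; no verdict is reported.

- **Pour:** With the spout towards the robot, joint 5 was heading for its limit before the balls would drop. I levelled the cup and turned it about 122° so the spout pointed away, then tipped it again. Ball 1 left at about 28° of tilt and ball 2 at about 40–42°, each with a drop of roughly 1 N in the wrist force.
- **Last checks:** The final picture shows two balls in the tray, one in the cup, and the cup upright on the bench. The gripper is open about 190 mm up, the wrist force is near zero, and nothing moved between the last two frames.
- **Disagreements:**
  - The two views differed by about 10 mm on the tray's y position, so I used the mean.
  - My position model of the arm fitted only to 9 mm, and I used it only to check joint limits.
  - The wrist force read about 0–1 N high, so I confirmed each ball drop by camera.

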